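Clamp the lug bracket in the sloping drill jig

TASK

Lift the lug bracket up and off its hook on the rack and lay it in the sloping drill jig: base plate flat on the plate, between the two pins and down against the ledge, lug standing up; set it down, don't drop it, and let go. Then swing the clamp arm over it to its stop, turn the tee knob clockwise until the clamp bites (it suddenly turns much harder) and give it a further quarter turn. Leave everything else on the bench and the rack as it is.

Things in the scene. Friction and masses are not known exactly. Their poses are not given: they have to be found in the camera images.
- bracket_lug (a point): Steel lug bracket, 0.55 kg, hung on any one of the rack's 3 hooks. Base plate 110 (x) x 60 (y) x 8 mm; one upright lug across its middle, 44 wide (y), 10 thick (x), 50 high, with a 24 mm hole centred 28 mm above the base plate's top. Point: centre of the lug, 33 mm above the underside; z up along the lug. It hangs level, the hook through the hole along its x, which points towards the rack's bar.
- rack: Fixed rack: a level bar 384 mm long (y) on two end posts; 3 hooks (8 mm thick, axes 160 mm up, at y = -125, 0, 125 mm) run 92 mm from the bar towards -x (the robot), then 10 mm up and out at 45 degrees. Origin on the bench under the bar. Things hang 80 mm out from the bar. Raised 12 mm, the bracket's hole clears the hook's tip by 3 mm; 95 mm along -x then takes its base plate clear too.
- nest (a point): Place for the centre of the bracket's underside, on the face of the fixed drill jig's plate (240 x 150 mm, sloping up at 30 degrees away from the robot). x up the slope, y across, z square out of the plate; the bracket's axes should match. Ledge 10 mm high across its low end, its upper face at x = -55 mm; pins 8 thick, 14 high at x = -17, y = 40 and -40 mm (6 mm room each side).
- clamp_pivot (a point): Pivot axis of the swing clamp on the jig plate, 138 mm up the slope (x) from the nest; point 28 mm out from the plate, at the arm's underside. Axes as the nest's; it does not turn with the arm. The arm, a steel bar 26 wide and 14 thick, carries the screw and tee knob 95 mm from the pivot; the screw's foot comes down on the base plate 43 mm up the slope from the nest.
- clamp_swing (a joint): Swing of the clamp arm about its pivot, rad. 0: at its stop, pointing straight down the slope (nest's -x), its screw over the bracket's base plate. Grows as it swings away counter-clockwise seen from above, to 1.6: an open arm points towards the nest's -y. It starts open and stays where it is left (friction 0.28 N m).
- knob (a point): Black tee knob of the clamp screw: cross bar 56 long (x) x 16 thick (y) x 20 mm high, on a neck 15 thick and 12 long above a hub 22 thick. Point: centre of the cross bar, on the screw's axis, 84 mm out from the plate's face; z out along the axis, square to the plate (30 degrees from vertical). Tightens clockwise seen from above. It moves with the arm.
- clamp_run (a joint): How far the screw has been run in, rad, growing clockwise. It turns freely (0.04 N m) and stops at 2.2, where the foot bites on the bracket; it starts 0.5 to 1.3 rad before that.
- clamp_bite (a joint): How far the knob has been turned on since the foot bit, rad, clockwise: 0 until then (a quarter turn is 1.57). There the turning resistance climbs from 0.04 to 0.4 N m within 0.16 rad of give in the knob, then stays. A hand that stops and holds the knob goes on feeling it; let go, the knob springs back that 0.16 rad and stays.
- strap: Bystander: a flat steel strap 120 x 44 x 8 mm with two holes, on another hook of the rack.
- race: Bystander: a plain steel bearing ring, 72 mm across and 14 wide, on another hook of the rack.
- hammer: Bystander: a hammer lying on the bench.
- spanner: Bystander: a spanner lying on the bench.
- oil: Bystander: a grey oil bottle, 60 across, 170 mm high.
- tin: Bystander: a tin, 72 across, 85 mm high.
- mug: Bystander: a white mug, 80 across, 90 mm high.
- nutbox: Bystander: a low steel box of nuts and bolts, 90 x 130 x 35 mm, on the bench below the hooks.
- offcut: Bystander: a steel offcut, 90 x 45 x 30 mm.
Not all that is in view belongs to the job. What is shaped like the part that bears bracket_lug but green or red is not meant.

How it is judged:
By the outcome, as a careful person would: the job done as asked, in the order asked, and still so for the second after the job is handed in, with the robot touching nothing.
It also fails if it takes over 67 s, if anything falls off the work surface, if the arm or the gripper's body presses on something with over 40 N, if the wrist force passes 120 N, or if a joint passes its speed limit or range.

ROBOT

A 7-joint arm with a two-finger parallel gripper is mounted at the origin on the work surface. World frame = base frame: x ahead of the robot, y to its left, z up, the work surface at z = 0. Lengths are in m, angles in rad, forces in N, time in s.
With the tool pointing down it reaches from about 0.35 to 0.9 m from the base axis. Payload 8.1 kg.
Tool frame: the origin (TCP) lies at the centre of the arm's flange, where the gripper is bolted on; the fingertips stand 178 mm ahead of it and the grasp point (between the pads) lies 159 mm ahead of it; x points along the fingers, z is the direction in which the jaws open and shut, and the axes are right-handed (so a half turn about x gives the same grasp; the last joint's range is limited). The gripper opens to 92 mm and grips with 3 to 60 N. Pads are 19 mm wide; open, the fingers measure 130 mm over their backs; the gripper's body (75 mm by 190 mm) begins 47 mm behind the grasp point.
Start: joints at [-1.398, 0.434, 0.025, 1.573, -0.012, 1.134, -0.075], TCP at [0.17, 0.601, 0.405] pointing down, gripper open.
Joint ranges: [-2.62, 2.62], [-0.44, 2.09], [-1.27, 1.32], [0.08, 2.57], [-1.32, 4.46], [0.12, 2], [-2.74, 2.74]. Speed limits (rad/s): [2.22, 2.22, 3.01, 3.01, 3.14, 3.14, 3.14].

INTERFACE

Orientations are given as a rotation vector (axis times angle).
In Python, from cell import arm, get_image, search_frame, pinpoint gives the robot as it stands.
- The arm moves only by the tool arm_command, never from a script. Its argument "motion" is a list of rows, each a list of 7 numbers: the finger opening in mm, from 0 to 91.8, then the shift along the tool's x, y, z in mm, then the turn, a rotation vector about the tool's x, y, z in degrees. In form: [[fingers, x, y, z, ax, ay, az], ...]. A call has 1 to 5 rows; each row shifts and turns the commanded pose from where the row before left it, along the tool's axes as they then stand; what a row does not reach is not made up. A row lasts 1/8 s, in which the tool goes at most 62.5 mm and 10.7 degrees, less where a joint would pass 70% of its speed; a pose out of reach is approached as far as the arm can. A call with a gripper value outside its range is refused whole. The fingers move at their own pace and stop on an object; "newtons" is the grip in N (left out, the last holds). Time passes only in rows, so rows that do not move let the fingers close. It gives the time, the measured TCP pose, the force and the opening at its end, in the units of the state.
- arm.observe(): the state, without advancing time (a new reading comes with each control period).
- get_image(name): name is "scene" or "top" or "wrist"; returns a dict with "frame" (420x560x3 uint8, red, green, blue), "range_z" (420x560 float32, m along the optical axis (not along the pixel's ray), 0 where there is no reading), "K" (3x3 intrinsics, pixels), "origin" and "rotation" of the camera in the world; the wrist camera has in their place "tool_from_camera" (4x4, takes a point from camera to tool coordinates, whose origin is the TCP and whose axes are the tool frame's). Camera axes: x right, y down, z forward; pixel columns grow to the right and rows downward; lengths in m; the calibration is good to about 2 mm. A picture is of the moment at which its call begins: read the wrist's pose just before it.
- arm.sign_off(): hands the job in, once; it reports no verdict.
Trained networks look in the newest picture that a camera, given by its name, has taken for a name from the list of things; names that differ only in an ending like _2 or _b are one class to them, and where a whole thing is asked for, a point or a joint stands for the part that bears it (a point fixed in the world has none). Each returns a list of dicts, best first, with "p" (0 to 1); they miss things now and then, are a little off and sometimes report something else, mostly with a low value. They report only what shows in the picture. A call takes as long as a camera call. They do not tell look-alikes from the thing itself.
- search_frame(camera, target): "point" ([x, y, z] in m, in world coordinates, good to about 4 mm: the middle of the surface that is visible of it).
- pinpoint(camera, target): "point" ([x, y, z] in m, in world coordinates, good to about 4 mm: a listed point, or the origin of a listed thing).
The state is a dict: "clock": time; "joints": joint angles; "dq": joint speeds; "joint_efforts": joint torques, N m; "position": TCP position; "ee_rot": TCP orientation; "force": force on the tool from outside, world axes, zero at the start; "ft_torque": the same for the moment, N m; "width": opening from 0.0 (shut) to 1.0 (fully open).
Only numpy, scipy, OpenCV 4.12 (cv2) and the standard library are available. Lean on these libraries where they do the work, as an engineer would, in place of code of your own. Each camera call takes 0.05 s, during which the arm holds its last target. There are 200 camera calls.

## Working session

There is one attempt and no reset: what is moved stays moved. The work goes in short steps, Python scripts to look and compute and a tool call to move; the robot and the scene stay as the last step left them, time stands still between calls to the robot, and variables do not carry over. Pictures are saved under pics/ and viewed, about 8 in all and at most 12, crops included, and the job is handed in when it is done.

Besides the shell and the picture viewer there is one more tool, called after "Call:" in YAML: its name, and indented under it one key for each argument. arm_command: Moves the arm, as the interface text tells. Its arguments: {"type":"object","properties":{"motion":{"type":"array"},"newtons":{"type":"number"}},"required":["motion"]}

```bash
mkdir -p pics; ls; python3 - <<'E'
from cell import arm,get_image,search_frame,pinpoint
import cv2,numpy as np
s=arm.observe();print({k:np.round(v,3).tolist() for k,v in s.items()})
for c in("scene","top"):
    g=get_image(c);cv2.imwrite(f"pics/{c}0.png",g["frame"][:,:,::-1]);np.savez(f"pics/{c}0.npz",**g)
    print(c,g["K"].tolist(),np.round(g["origin"],3),np.round(g["rotation"],3).tolist())
    for t in("bracket_lug","rack","nest","clamp_pivot","knob"):
        print(t,[(round(d["p"],2),np.round(d["point"],3).tolist()) for d in pinpoint(c,t)][:3])
    for t in("strap","race","nutbox","oil","mug","tin"):
        print(t,[(round(d["p"],2),np.round(d["point"],3).tolist()) for d in search_frame(c,t)][:2])
print(arm.observe()["clock"])
E
```

```text
pics
{'clock': 0.0, 'joints': [-1.398, 0.435, 0.025, 1.574, -0.012, 1.134, -0.075], 'dq': [0.0, 0.0, -0.0, -0.0, 0.001, -0.0, 0.002], 'joint_efforts': [-0.001, -66.784, 0.985, -31.445, -0.06, 0.043, 0.0], 'position': [0.17, 0.601, 0.404], 'ee_rot': [-1.005, 1.328, 1.003], 'force': [0.217, 0.105, -0.467], 'ft_torque': [0.044, -0.066, -0.033], 'width': 1.001}
scene [[441.41070869852797, 0.0, 282.5279610540827], [0.0, 441.41070869852797, 215.64344926762462], [0.0, 0.0, 1.0]] [ 1.177 -0.168  0.987] [-2.043, -1.584, 0.549]
bracket_lug [(0.87, [0.76, -0.17, 0.029]), (0.72, [0.769, 0.312, 0.034]), (0.68, [0.55, 0.121, 0.146])]
rack [(0.62, [0.63, 0.248, -0.001])]
nest [(0.57, [0.503, -0.147, 0.068])]
clamp_pivot [(0.82, [0.609, -0.141, 0.163]), (0.65, [0.553, -0.231, 0.194])]
knob [(0.65, [0.55, -0.234, 0.192]), (0.54, [0.499, -0.146, 0.068])]
strap [(0.89, [0.546, 0.363, 0.122])]
race [(0.59, [0.553, 0.242, 0.147]), (0.41, [0.723, -0.348, 0.111])]
nutbox [(0.82, [0.562, 0.275, 0.016])]
oil [(0.93, [0.727, -0.348, 0.11])]
mug [(0.7, [0.424, -0.457, 0.06])]
tin [(0.72, [0.765, -0.025, 0.09]), (0.18, [0.352, 0.33, 0.022])]
top [[431.9734256709833, 0.0, 273.4617232097313], [0.0, 431.9734256709833, 216.26886507190426], [0.0, 0.0, 1.0]] [ 0.446 -0.017  1.5  ] [-2.162, 2.219, -0.115]
bracket_lug [(0.82, [0.772, 0.312, 0.03]), (0.7, [0.762, -0.172, 0.032]), (0.65, [0.552, 0.117, 0.151])]
rack [(0.8, [0.628, 0.248, 0.003]), (0.74, [0.606, -0.136, 0.164])]
nest [(0.63, [0.502, -0.141, 0.069])]
clamp_pivot [(0.78, [0.604, -0.134, 0.16])]
knob [(0.61, [0.554, -0.233, 0.196])]
strap [(0.54, [0.538, 0.355, 0.156])]
race [(0.64, [0.544, 0.24, 0.165])]
nutbox [(0.93, [0.549, 0.291, 0.008]), (0.29, [0.702, -0.339, 0.114])]
oil [(0.64, [0.699, -0.341, 0.111])]
mug [(0.47, [0.545, 0.114, 0.126])]
tin [(0.74, [0.743, -0.018, 0.086])]
1.2
```

View pics/scene0.png

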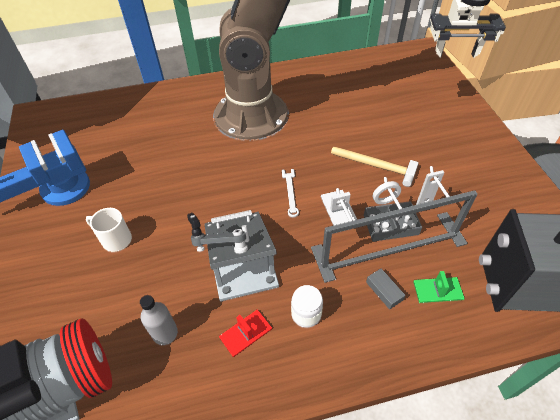

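View pics/top0.png

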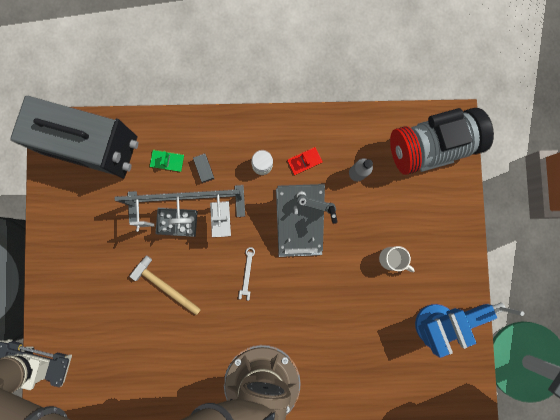

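The scene view shows the grey lug bracket on the right-hand hook at about (340,207), the race at (388,190) and the strap at (430,190). The jig is at (240,245), with its clamp open and the knob at (195,225); the red and green look-alikes lie on the bench. Next I'll fit the geometry from depth.

```bash
cat > h.py <<'E'
import numpy as np,cv2
from scipy.spatial.transform import Rotation as R
def cloud(g,Rw=None,t=None):
    z=g["range_z"];K=g["K"];v,u=np.indices(z.shape)
    p=np.dstack([(u-K[0,2])/K[0,0]*z,(v-K[1,2])/K[1,1]*z,z])
    if Rw is None: Rw=R.from_rotvec(g["rotation"]).as_matrix() if np.size(g["rotation"])==3 else g["rotation"];t=g["origin"]
    P=p@np.asarray(Rw).T+t; P[z<=0]=np.nan
    return P
def wcloud(g,s):
    T=g["tool_from_camera"];A=R.from_rotvec(s["ee_rot"]).as_matrix()
    return cloud(g,A@T[:3,:3],A@T[:3,3]+s["position"])
def box(P,lo,hi):
    with np.errstate(invalid='ignore'): return np.all((P>=lo)&(P<=hi),axis=2)
def rect(P2):
    c=cv2.minAreaRect(P2.astype(np.float32)*1000);return np.round(c[0],1),np.round(c[1],1),round(c[2],1)
E
python3 - <<'E'
from h import *
for c in("top","scene"):
    g=np.load(f"pics/{c}0.npz");P=cloud(g)
    m=box(P,[.59,.03,.15],[.67,.46,.2]);Q=P[m]   # bar
    f=np.polyfit(Q[:,1],Q[:,0],1);print(c,"bar",len(Q),np.degrees(np.arctan(f[0])),Q.mean(0),rect(Q[:,:2]), Q[:,2].max())
    Q=P[box(P,[.42,-.24,.02],[.64,-.05,.16])]
    best=None;rng=np.random.default_rng(0)
    for _ in range(400):
        a=Q[rng.choice(len(Q),3,False)];n=np.cross(a[1]-a[0],a[2]-a[0]);
        if np.linalg.norm(n)<1e-6: continue
        n/=np.linalg.norm(n); k=abs((Q-a[0])@n)<.002
        if .8<abs(n[2])<.92 and (best is None or k.sum()>best.sum()):best=k
    I=Q[best];cen=I.mean(0);n=np.linalg.svd(I-cen,full_matrices=False)[2][2];n*=np.sign(n[2])
    print("plane n",n,"tilt",np.degrees(np.arccos(n[2])),"yaw",np.degrees(np.arctan2(-n[1],-n[0])),len(I))
    x=np.array([-n[0],-n[1],0]);x=np.array([0,0,1])-n[2]*n;x/=np.linalg.norm(x);y=np.cross(n,x)
    L=np.c_[(I-cen)@x,(I-cen)@y];r=rect(L);print("rect",r,"cen",cen, "rectcen world",cen+x*r[0][0]/1e3+y*r[0][1]/1e3)
    for nm,p in(("nest",[.5025,-.144,.0685]),("piv",[.606,-.137,.162]),("knob",[.552,-.233,.194])):
        d=np.array(p)-cen;print(nm,np.round([d@x,d@y,d@n],4))
    Q=P[box(P,[.48,.06,.08],[.60,.175,.20])]
    H=Q[:,2]
    for lo,hi in((.11,.135),(.165,.182)):
        S=Q[(H>lo)&(H<hi)];print("br",lo,len(S),rect(S[:,:2]),np.median(S[:,2]))
E
```

```text
top bar 644 -1.7884396520193537 [0.62468927 0.24553661 0.16690585] (array([610.6, 246.7]), array([ 48.6, 382.7]), 1.9) 0.18024196158786143
plane n [-0.50201869 -0.01404974  0.86474265] tilt 30.146668194023906 yaw 1.6030895812562118 1321
rect (array([ 1.1, -5. ]), array([149.7, 229.1]), 88.2) cen [ 0.5403273  -0.13533679  0.09070482] rectcen world [ 0.54141802 -0.14030822  0.09125725]
nest [-0.0441 -0.0076 -0.0001]
piv [ 0.0925 -0.0035  0.0287]
knob [ 0.0596 -0.098   0.0848]
br 0.11 497 (array([549., 120.]), array([101.8,  60.4]), 2.0) 0.12431440625841139
br 0.165 67 (array([561.9, 125.2]), array([64.7, 40.4]), 30.7) 0.17368410325414096
scene bar 1307 -1.8903604883123388 [0.62882402 0.23958794 0.16481203] (array([611.6, 247. ]), array([ 50.4, 384.7]), 1.9) 0.17297681078409533
plane n [-0.49952971 -0.00703977  0.86626815] tilt 29.97217120544535 yaw 0.8074040320615903 1679
rect (array([-12.3,  -4.1]), array([149.8, 229.3]), 89.7) cen [ 0.55169995 -0.13553743  0.09729639] rectcen world [ 0.54110369 -0.13978717  0.09115156]
nest [-0.0571 -0.0078 -0.0003]
piv [ 0.0793 -0.0022  0.0289]
knob [ 0.0474 -0.0975  0.0843]
br 0.11 506 (array([546.8, 119.9]), array([103.6,  61.1]), 1.9) 0.12413415614360751
br 0.165 131 (array([562.1, 120.8]), array([50.6, 48.9]), 45.3) 0.17224753957286965
```

```bash
cat >> h.py <<'E'
def tool(yaw,tilt=0,flip=1):
    """tool pointing along -normal of a face with given yaw and upslope tilt (deg); z_tool=flip*face y"""
    F=(R.from_euler('z',yaw,degrees=True)*R.from_euler('y',-tilt,degrees=True)).as_matrix()
    x=-F[:,2];z=flip*F[:,1];return R.from_matrix(np.c_[x,np.cross(z,x),z]),F
def plan(s,p,Rt,w=91,n=None,acc=None):
    R0=R.from_rotvec(s["ee_rot"]);d=(R0.inv()*Rt).as_rotvec();D=np.array(p)-s["position"]
    n=n or int(max(np.ceil(np.degrees(np.linalg.norm(d))/10.5),np.ceil(np.linalg.norm(D)/.06),1))
    print("turn",np.degrees(d).round(2),"dist",np.linalg.norm(D).round(4),"n",n)
    for k in range(n):
        Rk=R0*R.from_rotvec(d*k/n);print([w]+np.round(Rk.inv().apply(D/n)*1e3,1).tolist()+np.round(np.degrees(d/n),2).tolist())
E
python3 - <<'E'
from h import *
from cell import arm
s=arm.observe();print(R.from_rotvec(s["ee_rot"]).as_matrix().round(3))
for f in(1,-1):
    Rt,F=tool(1.85,0,f);plan(s,[.551,.1195,.43],Rt)
E
```

```text
[[ 0.    -0.962  0.272]
 [ 0.     0.272  0.962]
 [-1.    -0.     0.   ]]
turn [-1.766e+01  1.000e-02  0.000e+00] dist 0.6147 n 11
[91, -2.3, -45.2, -32.7, -1.61, 0.0, 0.0]
[91, -2.3, -44.3, -34.0, -1.61, 0.0, 0.0]
[91, -2.3, -43.3, -35.2, -1.61, 0.0, 0.0]
[91, -2.3, -42.3, -36.4, -1.61, 0.0, 0.0]
[91, -2.3, -41.3, -37.6, -1.61, 0.0, 0.0]
[91, -2.3, -40.2, -38.7, -1.61, 0.0, 0.0]
[91, -2.3, -39.1, -39.8, -1.61, 0.0, 0.0]
[91, -2.3, -38.0, -40.9, -1.61, 0.0, 0.0]
[91, -2.3, -36.8, -42.0, -1.61, 0.0, 0.0]
[91, -2.3, -35.6, -43.0, -1.61, 0.0, 0.0]
[91, -2.3, -34.4, -44.0, -1.61, 0.0, 0.0]
turn [ 1.6234e+02  0.0000e+00 -1.0000e-02] dist 0.6147 n 16
[91, -1.6, -31.1, -22.5, 10.15, 0.0, -0.0]
[91, -1.6, -34.6, -16.7, 10.15, 0.0, -0.0]
[91, -1.6, -37.0, -10.3, 10.15, 0.0, -0.0]
[91, -1.6, -38.2, -3.6, 10.15, 0.0, -0.0]
[91, -1.6, -38.3, 3.2, 10.15, 0.0, -0.0]
[91, -1.6, -37.1, 9.8, 10.15, 0.0, -0.0]
[91, -1.6, -34.8, 16.2, 10.15, 0.0, -0.0]
[91, -1.6, -31.4, 22.1, 10.15, 0.0, -0.0]
[91, -1.6, -27.0, 27.3, 10.15, 0.0, -0.0]
[91, -1.6, -21.8, 31.6, 10.15, 0.0, -0.0]
[91, -1.6, -15.9, 35.0, 10.15, 0.0, -0.0]
[91, -1.6, -9.5, 37.2, 10.15, 0.0, -0.0]
[91, -1.6, -2.8, 38.3, 10.15, 0.0, -0.0]
[91, -1.6, 4.0, 38.2, 10.15, 0.0, -0.0]
[91, -1.6, 10.7, 36.9, 10.15, 0.0, -0.0]
[91, -1.6, 17.0, 34.4, 10.15, 0.0, -0.0]
```

Call:
arm_command:
  motion:
    - [91,-2,-45,-33,-1.6,0,0]
    - [91,-2,-44,-34,-1.6,0,0]
    - [91,-2,-43,-35,-1.6,0,0]
    - [91,-2,-42,-36,-1.6,0,0]
    - [91,-2,-41,-38,-1.6,0,0]
  newtons: 60

```text
clock: 1.82
position: [0.3427, 0.381, 0.415]
ee_rot: [-1.109, 1.269, 1.109]
force: [0.8, -0.3, -0.0]
width: 0.986
```

Call:
arm_command:
  motion:
    - [91,-2,-40,-39,-1.6,0,0]
    - [91,-2,-39,-40,-1.6,0,0]
    - [91,-2,-38,-41,-1.6,0,0]
    - [91,-2,-37,-42,-1.6,0,0]
    - [91,-2,-36,-43,-1.6,0,0]

```text
clock: 2.45
position: [0.5157, 0.1613, 0.4251]
ee_rot: [-1.213, 1.206, 1.212]
force: [1.1, 1.0, -0.5]
width: 0.986
```

Call:
arm_command:
  motion:
    - [91,-2,-34,-44,-1.6,0,0]
    - [91,0,0,0,0,0,0]

```text
clock: 2.7
position: [0.551, 0.1142, 0.427]
ee_rot: [-1.229, 1.198, 1.224]
force: [-0.6, 1.1, 0.5]
width: 0.992
```

```bash
python3 - <<'E'
from h import *
from cell import arm,get_image,pinpoint
s=arm.observe();g=get_image("wrist");cv2.imwrite("pics/w1.png",g["frame"][:,:,::-1])
print(np.round(s["position"],4),np.round(s["joints"],2),g["tool_from_camera"].round(3).tolist())
P=wcloud(g,s)
for t in("bracket_lug","rack"):print(t,[(round(d["p"],2),np.round(d["point"],4)) for d in pinpoint("wrist",t)][:3])
for lo,hi in((.112,.135),(.160,.185)):
    m=box(P,[.48,.07,lo],[.615,.17,hi]);S=P[m];print(lo,len(S),rect(S[:,:2]) if len(S)>5 else 0,np.median(S[:,2]))
m=box(P,[.535,.085,.166],[.60,.16,.19]);S=P[m]
print(np.round(np.percentile(S,[1,10,50,90,99],axis=0),4))
E
```

```text
[0.551  0.1142 0.427 ] [-0.48  0.31  0.24  1.71 -0.08  1.12  1.38] [[0.001, -0.269, 0.963, 0.02], [0.001, -0.963, -0.269, 0.072], [1.0, 0.001, -0.0, 0.001], [0.0, 0.0, 0.0, 1.0]]
bracket_lug [(0.56, array([0.5533, 0.1196, 0.1498]))]
rack [(0.86, array([0.6264, 0.2424, 0.0031])), (0.29, array([0.7409, 0.1841, 0.0035]))]
0.112 5894 (array([553.1, 119.8]), array([110.3,  60.2]), 2.1) 0.12345809774297684
0.16 1683 (array([565.2, 125. ]), array([75.7, 43.7]), 22.1) 0.17122077238038994
[[0.5358 0.0984 0.1664]
 [0.5477 0.1023 0.1694]
 [0.5517 0.1197 0.1733]
 [0.5566 0.1372 0.1742]
 [0.558  0.1415 0.1749]]
```

View pics/w1.png

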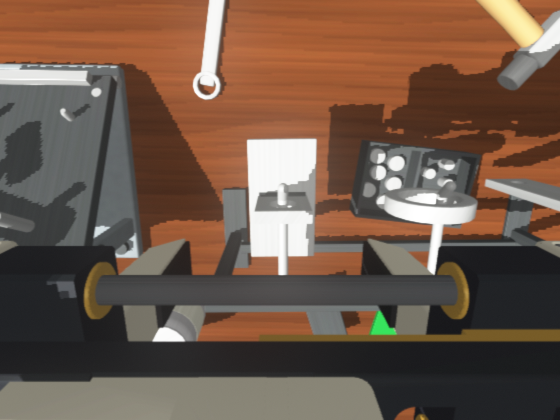

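The wrist view shows the bracket on its hook, with the base plate spanning columns 248–316 and rows 140–257 and the lug at (283,200). Depth gives a 110x60 rectangle centred at (0.553, 0.120) with 2° yaw and the lug top at 0.174, all consistent with the sizes given. The fingers have clear room.

```bash
python3 - <<'E'
from h import *
from cell import arm
s=arm.observe();plan(s,[.553,.1198,.318],tool(2)[0],n=4)
E
```

```text
turn [-0.18  0.03 -0.04] dist 0.1086 n 4
[91, 27.1, -1.1, -0.0, -0.04, 0.01, -0.01]
[91, 27.1, -1.1, -0.0, -0.04, 0.01, -0.01]
[91, 27.1, -1.1, -0.0, -0.04, 0.01, -0.01]
[91, 27.1, -1.1, -0.0, -0.04, 0.01, -0.01]
```

Call:
arm_command:
  motion:
    - [91,40,-2,0,-0.1,0,0]
    - [91,36,-2.4,0,-0.1,0,0]
    - [91,20,0,0,0,0,0]
    - [91,12.4,0,0,0,0,0]
    - [91,0,0,0,0,0,0]

```text
clock: 3.48
position: [0.5528, 0.12, 0.318]
ee_rot: [-1.235, 1.193, 1.237]
force: [0.1, 0.0, 0.2]
width: 0.992
```

```bash
python3 - <<'E'
from h import *
from cell import arm
s=arm.observe();print(s["position"],s["force"]);plan(s,[.553,.1198,.318],tool(2)[0],n=1)
E
```

```text
[0.55282248 0.11998279 0.31795689] [0.09461516 0.01757586 0.235982  ]
turn [ 0.08  0.01 -0.07] dist 0.0003 n 1
[91, -0.0, -0.2, -0.2, 0.08, 0.01, -0.07]
```

Excellent. Close, then check.

Call:
arm_command:
  motion:
    - [60,0,0,0,0,0,0]
    - [44,0,0,0,0,0,0]
    - [36,0,0,0,0,0,0]
    - [36,0,0,0,0,0,0]
    - [36,0,0,0,0,0,0]
  newtons: 60

```text
clock: 4.1
position: [0.5534, 0.119, 0.3184]
ee_rot: [-1.235, 1.192, 1.235]
force: [0.1, -1.0, -0.8]
width: 0.497
```

Call:
arm_command:
  motion:
    - [36,0,0,0,0,0,0]
    - [36,0,0,0,0,0,0]

```text
clock: 4.35
position: [0.5534, 0.119, 0.3184]
ee_rot: [-1.235, 1.193, 1.235]
force: [-1.5, -0.5, 0.7]
width: 0.475
```

Call:
arm_command:
  motion:
    - [36,-6,0,0,0,0,0]
    - [36,-6,0,0,0,0,0]
    - [36,0,0,0,0,0,0]

```text
clock: 4.72
position: [0.5534, 0.1191, 0.3307]
ee_rot: [-1.235, 1.192, 1.235]
force: [0.0, 0.1, -6.2]
width: 0.475
```

```bash
python3 - <<'E'
from h import *
from cell import arm,get_image
s=arm.observe();print(s["position"],s["force"],s["ft_torque"])
g=get_image("wrist");cv2.imwrite("pics/w2.png",g["frame"][:,:,::-1])
P=wcloud(g,s);m=box(P,[.48,.07,.122],[.61,.17,.145]);S=P[m];print(len(S),rect(S[:,:2]))
c=S.mean(0);n=np.linalg.svd(S-c,full_matrices=False)[2][2];print(c,n)
E
```

```text
[0.5534031  0.11910392 0.33070943] [ 0.04578008  0.07146901 -6.18345304] [ 0.00543947 -0.03486499  0.06427437]
11431 (array([553.2, 120.1]), array([110.3,  60.2]), 2.1)
[0.53421505 0.11939378 0.13587128] [-4.52258010e-03  7.99519386e-04  9.99989453e-01]
```

Call:
arm_command:
  motion:
    - [36,0,20,0,0,0,0]
    - [36,0,20,0,0,0,0]
    - [36,0,20,0,0,0,0]
    - [36,0,25,0,0,0,0]
    - [36,0,25,0,0,0,0]

```text
clock: 5.4
position: [0.4425, 0.1151, 0.3302]
ee_rot: [-1.235, 1.193, 1.235]
force: [0.3, 0.6, -6.4]
width: 0.477
```

Call:
arm_command:
  motion:
    - [36,-30,5,0,0,0,0]
    - [36,-50,0,0,0,0,0]
    - [36,-30,0,0,0,0,0]
    - [36,0,0,0,0,0,0]

```text
clock: 5.9
position: [0.4389, 0.1151, 0.442]
ee_rot: [-1.235, 1.188, 1.233]
force: [1.4, 1.3, -7.8]
width: 0.472
```

```bash
python3 - <<'E'
from h import *
from cell import arm
s=arm.observe();print(s["position"],s["force"],s["joints"])
Rt,F=tool(0.3,30);plan(s,np.array([.5025,-.142,.0685])+F[:,2]*(.159+.043+.12),Rt,w=36)
E
```

```text
[0.43887164 0.11508846 0.44199839] [ 1.37612807  1.30536158 -7.76174351] [-0.57385332  0.11186666  0.22288074  1.92795868 -0.0282645   1.10005727
  1.26589888]
turn [  1.62   0.55 -29.76] dist 0.2915 n 5
[36, 18.7, 21.3, -50.9, 0.32, 0.11, -5.95]
[36, 16.5, 22.9, -51.0, 0.32, 0.11, -5.95]
[36, 14.2, 24.2, -51.1, 0.32, 0.11, -5.95]
[36, 11.7, 25.2, -51.2, 0.32, 0.11, -5.95]
[36, 9.2, 26.0, -51.3, 0.32, 0.11, -5.95]
```

Call:
arm_command:
  motion:
    - [36,19,21,-51,0.3,0.1,-6]
    - [36,16.5,23,-51,0.3,0.1,-6]
    - [36,14,24,-51,0.3,0.1,-6]
    - [36,12,25,-51,0.3,0.1,-6]
    - [36,9,26,-51,0.3,0.1,-6]

```text
clock: 6.52
position: [0.3481, -0.1203, 0.352]
ee_rot: [-1.395, 0.837, 0.868]
force: [0.6, 1.4, -5.6]
width: 0.474
```

Call:
arm_command:
  motion:
    - [36,0,0,0,0,0,0]
    - [36,0,0,0,0,0,0]

```text
clock: 6.78
position: [0.3512, -0.1174, 0.3539]
ee_rot: [-1.397, 0.834, 0.872]
force: [0.8, 0.3, -5.9]
width: 0.474
```

```bash
cat > jig.py <<'E'
from h import *
from cell import arm,get_image,pinpoint
import sys
s=arm.observe();g=get_image("wrist");cv2.imwrite(f"pics/{sys.argv[1]}.png",g["frame"][:,:,::-1])
np.savez(f"pics/{sys.argv[1]}.npz",**g,position=s["position"],ee_rot=s["ee_rot"])
print(np.round(s["position"],4),np.round(s["joints"],2),s["force"])
for t in("nest","clamp_pivot","knob","bracket_lug"):print(t,[(round(d["p"],2),np.round(d["point"],4)) for d in pinpoint("wrist",t)][:3])
P=wcloud(g,s);Q=P[box(P,[.40,-.24,.02],[.66,-.05,.16])]
best=None;rng=np.random.default_rng(0)
for _ in range(600):
    a=Q[rng.choice(len(Q),3,False)];n=np.cross(a[1]-a[0],a[2]-a[0])
    if np.linalg.norm(n)<1e-7: continue
    n/=np.linalg.norm(n);k=abs((Q-a[0])@n)<.0015
    if .8<abs(n[2])<.92 and (best is None or k.sum()>best.sum()):best=k
I=Q[best];cen=I.mean(0);n=np.linalg.svd(I-cen,full_matrices=False)[2][2];n*=np.sign(n[2])
print("n",n.round(4),"tilt",np.degrees(np.arccos(n[2])),"yaw",np.degrees(np.arctan2(-n[1],-n[0])),len(I),"plane z at (.5025,-.142)",cen[2]-(n[0]*(.5025-cen[0])+n[1]*(-.142-cen[1]))/n[2])
x=np.array([0,0,1])-n[2]*n;x/=np.linalg.norm(x);y=np.cross(n,x)
o=np.array([.5025,-.142,0]);o[2]=cen[2]-(n[0]*(o[0]-cen[0])+n[1]*(o[1]-cen[1]))/n[2]
L=np.dstack([(P-o)@x,(P-o)@y,(P-o)@n])*1e3
np.save(f"pics/{sys.argv[1]}_L.npy",L)
print("rect",rect(np.c_[(I-o)@x,(I-o)@y]))
# height map 1mm/px: x up, y left
h=np.full((280,240),-99.);m=(abs(L[...,0]-20)<139)&(abs(L[...,1])<119)&(L[...,2]>-30)
for a,b,c in L[m]: i,j=int(160-a),int(120-b); h[i,j]=max(h[i,j],c)
np.save("pics/h.npy",h)
im=np.where(h<-50,0,np.clip(60+h*2,0,255)).astype(np.uint8);cv2.imwrite(f"pics/{sys.argv[1]}_h.png",cv2.resize(cv2.applyColorMap(im,2),None,fx=2,fy=2,interpolation=0))
E
python3 jig.py w3; python3 -c "
import cv2,numpy as np
a=cv2.imread('pics/w3.png');b=cv2.imread('pics/w3_h.png');b=cv2.resize(b,(360,420));cv2.imwrite('pics/w3c.png',cv2.resize(np.hstack([a,b]),(800,365)))"
```

```text
[ 0.3512 -0.1174  0.3539] [-0.44 -0.1   0.67  2.43 -0.2   0.34  2.  ] [ 0.83039957  0.30856279 -5.94185701]
nest []
clamp_pivot [(0.73, array([ 0.609 , -0.1354,  0.1614])), (0.21, array([ 0.6258,  0.2418, -0.0012]))]
knob []
bracket_lug [(0.75, array([ 0.4262, -0.1163,  0.2036])), (0.47, array([0.7704, 0.3131, 0.0325]))]
n [-0.5002 -0.0048  0.8659] tilt 30.016978255649253 yaw 0.548701287002425 7799 plane z at (.5025,-.142) 0.06804527144345078
rect (array([39.5,  1.7]), array([219.6, 149.6]), 0.0)
```

View pics/w3c.png

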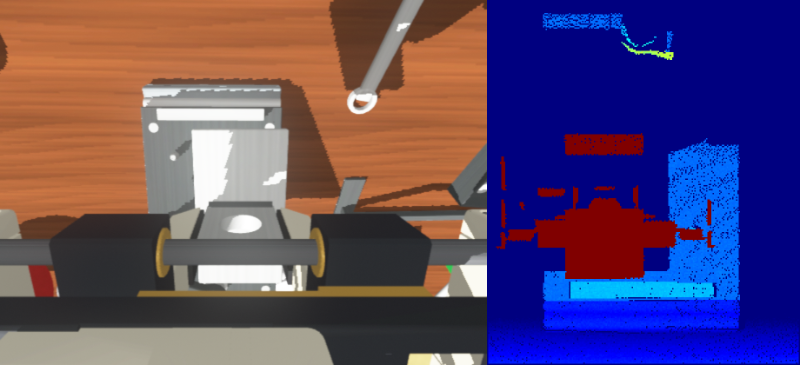

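```bash
cat > led.py <<'E'
import numpy as np,sys
from h import rect
L=np.load(sys.argv[1]);H=L[...,2]
m=(H>8.5)&(H<11.5)&(L[...,0]>-90)&(L[...,0]<-40)&(abs(L[...,1])<80)
S=L[m];print("ledge top",len(S),rect(S[:,:2]/1e3),np.percentile(S,[1,50,99],axis=0).round(1).tolist())
for lo,hi in((-60,-30),(0,30),(30,60)):
    T=S[(S[:,1]>lo)&(S[:,1]<hi)]
    if len(T): print(lo,hi,np.percentile(T[:,0],[1,99]).round(1))
m=(abs(H)<1.5)&(L[...,0]>-100)&(L[...,0]<200)&(abs(L[...,1])<85);S=L[m]
for c in range(-90,180,15):
    T=S[(S[:,0]>c)&(S[:,0]<c+15)]
    if len(T)>20: print(c,len(T),np.percentile(T[:,1],[.5,99.5]).round(1))
m=(H>12)&(H<15.5)&(abs(abs(L[...,1])-40)<12)&(abs(L[...,0]+17)<15);S=L[m];print("pin tops",len(S))
for sg in(1,-1):
    T=S[S[:,1]*sg>0]
    if len(T): print(sg,len(T),T.mean(0).round(1),np.ptp(T,axis=0).round(1))
E
python3 led.py pics/w3_L.npy
python3 - <<'E'
from h import *
from cell import arm
s=arm.observe();Rt,F=tool(0.4,30);print(np.degrees((R.from_rotvec(s["ee_rot"]).inv()*Rt).as_rotvec()))
plan(s,np.array([.5025,-.140,.068])+F[:,2]*(.159+.043+.07),Rt,w=36)
E
```

```text
ledge top 1606 (array([-62.3,   1.2]), array([ 11.4, 109.1]), 0.2) [[-68.1, -52.2, 8.6], [-62.6, 1.9, 10.0], [-56.6, 54.8, 11.4]]
-60 -30 [-67.8 -57.3]
0 30 [-68.  -56.6]
30 60 [-68.2 -56.7]
-75 664 [-73.   76.1]
-60 1697 [-72.6  75.4]
-45 882 [-72.8 -20.1]
-30 798 [-72.6 -20.1]
-15 800 [-72.5 -19.9]
0 803 [-72.7 -19.5]
15 791 [-72.6 -19.2]
30 753 [-72.5 -19.5]
45 150 [-72.6 -31.4]
120 42 [-22.4 -17.9]
135 484 [-3.9 76.4]
pin tops 38
-1 38 [-19.  -38.1  13.5] [5.3 5.2 2.8]
[ 0.40780324  0.95687648 -2.67411626]
turn [ 0.41  0.96 -2.67] dist 0.0582 n 1
[36, 51.7, 11.0, -24.3, 0.41, 0.96, -2.67]
```

Call:
arm_command:
  motion:
    - [36,17,4,-8,0.1,0.3,-0.9]
    - [36,17,4,-8,0.1,0.3,-0.9]
    - [36,17,3,-8,0.1,0.3,-0.9]
    - [36,0,0,0,0,0,0]

```text
clock: 7.52
position: [0.3609, -0.1321, 0.3257]
ee_rot: [-1.414, 0.821, 0.842]
force: [-1.2, -0.8, -6.3]
width: 0.473
```

```bash
cat > place.py <<'E'
from h import *
from cell import arm
import sys
hz,up=float(sys.argv[1]),float(sys.argv[2])
s=arm.observe();Rt,F=tool(0.65,30)
print(np.round(s["position"],4),np.round(s["joints"],2),"F nest axes",(F.T@s["force"]).round(1))
nest=np.array([.5009,-.1403,.0671])
plan(s,nest+F@np.array([up,-1,202.8+hz])/1e3,Rt,w=36,n=int(sys.argv[3]))
A=R.from_rotvec(s["ee_rot"]).as_matrix()
print("bracket in nest mm",(F.T@(s["position"]+A@np.array([.2028,0,.001])-nest)*1e3).round(1))
E
python3 place.py 40 3 2
```

```text
[ 0.3609 -0.1321  0.3257] [-0.38  0.02  0.7   2.46 -0.74  0.25  2.59] F nest axes [-4.2 -0.8 -4.9]
turn [ 0.2   0.11 -1.14] dist 0.0525 n 2
[36, 25.6, 2.1, -5.5, 0.1, 0.05, -0.57]
[36, 25.6, 2.3, -5.4, 0.1, 0.05, -0.57]
bracket in nest mm [ 4.1 11.2 91.2]
```

Call:
arm_command:
  motion:
    - [36,13,1,-3,0,0,-0.3]
    - [36,13,1,-3,0,0,-0.3]
    - [36,13,1,-3,0,0,-0.3]
    - [36,0,0,0,0,0,0]

```text
clock: 8.02
position: [0.3696, -0.138, 0.3088]
ee_rot: [-1.427, 0.824, 0.835]
force: [-0.2, -0.8, -5.0]
width: 0.474
```

```bash
python3 place.py 40 3 2
```

```text
[ 0.3696 -0.138   0.3088] [ 0.2   0.1   0.09  2.43 -0.89  0.19  2.72] F nest axes [-2.7 -0.8 -4.3]
turn [ 0.58 -0.55 -0.88] dist 0.0328 n 2
[36, 16.1, 1.8, -2.2, 0.29, -0.28, -0.44]
[36, 16.1, 1.9, -2.3, 0.29, -0.28, -0.44]
bracket in nest mm [ 4.   2.8 72.2]
```

```bash
cat > kin.py <<'E'
from h import *
from scipy.optimize import least_squares
from cell import arm
s=arm.observe()
D=[([-1.398,.435,.025,1.574,-.012,1.134,-.075],[.17,.601,.404],[-1.005,1.328,1.003]),
([-0.57385332,0.11186666,0.22288074,1.92795868,-0.0282645,1.10005727,1.26589888],[0.43887164,0.11508846,0.44199839],[-1.235,1.188,1.233]),
([-0.38,.02,.70,2.46,-.74,.25,2.59],[.3609,-.1321,.3257],[-1.414,.821,.842]),
([-.44,-.10,.67,2.43,-.20,.34,2.0],[.3512,-.1174,.3539],[-1.397,.834,.872]),
([-0.48,.31,.24,1.71,-.08,1.12,1.38],[.551,.1142,.427],[-1.229,1.198,1.224]),
(list(s["joints"]),list(s["position"]),list(s["ee_rot"]))]
def fk(q,p):
    d1,L1,L2,L3,a,b,base,c7=p[:8];sg=p[8:]
    e=lambda ax,t:R.from_euler(ax,t)
    A=e('z',base+sg[0]*q[0]);t=np.array([0,0,d1])
    A=A*e('y',q[1]);A=A*e('z',sg[1]*q[2]);t=t+A.apply([a,0,L1])
    A=A*e('y',q[3]);t=t+A.apply([-a,0,0]);A=A*e('z',sg[2]*q[4]);t=t+A.apply([b,0,L2]);A=A*e('y',q[5]);t=t+A.apply([0,0,L3]);A=A*e('z',sg[3]*q[6]+c7)
    # tool x along local z
    return t,A*R.from_matrix(np.array([[0,0,1],[0,1,0],[1,0,0]]).T@np.diag([1,1,1]) if 0 else np.array([[0,0,1],[0,1,0],[-1,0,0]],float).T@np.eye(3) if 0 else np.array([[0,1,0],[0,0,1],[1,0,0]],float))
def res(p,sg):
    o=[]
    for q,t,r in D:
        T,A=fk(q,np.r_[p,sg]);o+=list((T-t)*10)+list((A.inv()*R.from_rotvec(r)).as_rotvec())
    return o
if __name__=="__main__":
    import itertools
    best=None
    for sg in itertools.product((1,-1),repeat=4):
        for c in(0,1.57,3.14,-1.57):
            f=least_squares(res,[.3,.35,.35,.15,0,0,0,c],args=(sg,),max_nfev=100)
            if best is None or f.cost<best[0]:best=(f.cost,f.x,sg)
    print(best[0],best[1].round(4),best[2]);np.save("kin.npy",np.r_[best[1],best[2]])
    print(np.round(res(best[1],best[2]),3).reshape(-1,6))
E
python3 kin.py
```

```text
0.02539787006813456 [ 0.2604  0.5307  0.4156  0.1789  0.0135 -0.0131 -0.0948  1.4825] (-1, -1, -1, -1)
[[ 0.052 -0.029  0.009 -0.006  0.    -0.001]
 [-0.009  0.093  0.024 -0.007 -0.001  0.   ]
 [-0.06  -0.003 -0.04   0.01  -0.048 -0.004]
 [-0.046  0.051  0.03   0.001 -0.044 -0.002]
 [-0.019 -0.032  0.031 -0.004  0.003  0.009]
 [ 0.122 -0.01  -0.055  0.006 -0.046 -0.003]]
```

```bash
cat > ik.py <<'E'
from kin import *
p=np.load("kin.npy")
lo=np.array([-2.62,-.44,-1.27,.08,-1.32,.12,-2.74]);hi=np.array([2.62,2.09,1.32,2.57,4.46,2,2.74])
def ik(t,Rt,n=40,seed=0):
    rng=np.random.default_rng(seed);out=[]
    def f(q):
        T,A=fk(q,p);return np.r_[(T-t)*10,(A.inv()*Rt).as_rotvec(),1e-3*(2*q-lo-hi)/(hi-lo)]
    for _ in range(n):
        r=least_squares(f,rng.uniform(lo+.05,hi-.05),bounds=(lo+.05,hi-.05),max_nfev=150)
        if np.linalg.norm(r.fun[:6])<.02: out.append(r.x)
    return np.unique(np.round(out,1),axis=0) if out else []
if __name__=="__main__":
    for up in(0.,70.,120.):
      for fl in(1,-1):
        Rt,F=tool(.65,30,fl);print(up,fl);print(ik(np.array([.5009,-.1403,.0671])+F[:,2]*(202.8+up)/1e3,Rt))
E
python3 ik.py
```

```text
0.0 1
[[ 0.4  0.3 -0.1  2.4  4.4  0.2 -2.6]
 [ 1.3  0.6 -1.2  2.4  1.7  0.3  0.2]
 [ 1.3  0.6 -1.2  2.4  1.7  0.4  0.2]]
0.0 -1
[[ 0.4  0.3 -0.1  2.4  4.4  0.2  0.6]]
70.0 1
[[ 1.1  0.1 -0.8  2.5 -0.8  0.2  2.7]]
70.0 -1
[[-0.1  0.1  0.4  2.5 -1.1  0.3 -0.1]
 [ 0.   0.1  0.3  2.5 -1.1  0.3 -0.2]
 [ 0.2  0.1  0.1  2.5 -1.1  0.3 -0.2]]
120.0 1
[[-1.  -0.2  1.3  2.5  0.   0.3  1.9]
 [ 0.1 -0.   0.2  2.4 -0.7  0.4  2.6]
 [ 0.2 -0.   0.2  2.4 -0.7  0.4  2.6]]
120.0 -1
[[ 0.2 -0.   0.2  2.4 -0.7  0.4 -0.5]
 [ 0.3 -0.   0.1  2.4 -0.7  0.4 -0.5]]
```

```bash
cat > kin2.py <<'E'
from kin import D,R,np,least_squares
def fk(q,p):
    d1,L1,L2,L3,a,b,base,c7,y1,y2,y3,o2,o4,o6,a0,o3,o5=p
    e=R.from_euler
    A=e('z',base-q[0]);t=np.array([0,0,d1])+A.apply([a0,0,0])
    A=A*e('y',q[1]+o2);A=A*e('z',-q[2]+o3);t=t+A.apply([a,y1,L1])
    A=A*e('y',q[3]+o4);t=t+A.apply([-a,0,0]);A=A*e('z',-q[4]+o5);t=t+A.apply([b,y2,L2]);A=A*e('y',q[5]+o6);t=t+A.apply([0,y3,L3]);A=A*e('z',-q[6]+c7)
    return t,A*R.from_matrix(np.array([[0,1,0],[0,0,1],[1,0,0]],float))
def res(p):
    o=[]
    for q,t,r in D:
        T,A=fk(q,p);w=1 if len(str(q[0]))>6 else .3
        o+=list((T-t)*10*w)+list((A.inv()*R.from_rotvec(r)).as_rotvec()*w)
    return o
if __name__=="__main__":
    q0=np.load("kin.npy")[:8]
    for mask in(range(8),[0,1,2,3,4,5,6,7,14],[0,1,2,3,4,5,6,7,8,9],[0,1,2,3,4,5,6,7,8,9,10,14],[0,1,2,3,4,5,6,7,11,12,13],[0,1,2,3,4,5,6,7,15,16],[0,1,2,3,4,5,6,7,8,9,15,16]):
        mask=list(mask)
        def f(x):
            p=np.r_[q0,np.zeros(9)];p[mask]=x;return np.r_[res(p),.02*(p[8:]),.02*p[6:7]]
        r=least_squares(f,np.r_[q0,np.zeros(9)][mask]);p=np.zeros(17);p[:8]=q0;p[mask]=r.x
        print(mask,round(r.cost,5),p.round(3))
        print(np.abs(np.reshape(res(p),(-1,6))).max(1).round(3))
E
python3 kin2.py
```

```text
[0, 1, 2, 3, 4, 5, 6, 7] 0.00757 [ 0.26   0.527  0.417  0.167  0.014 -0.006 -0.109  1.469  0.     0.
  0.     0.     0.     0.     0.     0.     0.   ]
[0.039 0.029 0.044 0.043 0.035 0.053]
[0, 1, 2, 3, 4, 5, 6, 7, 14] 0.00752 [ 0.263  0.525  0.417  0.167  0.012 -0.006 -0.11   1.468  0.     0.
  0.     0.     0.     0.     0.003  0.     0.   ]
[0.04  0.025 0.044 0.042 0.035 0.053]
[0, 1, 2, 3, 4, 5, 6, 7, 8, 9] 0.00338 [ 0.323  0.52   0.447  0.192 -0.003  0.003 -0.005  1.567 -0.057  0.008
  0.     0.     0.     0.     0.     0.     0.   ]
[0.015 0.007 0.048 0.04  0.024 0.03 ]
[0, 1, 2, 3, 4, 5, 6, 7, 8, 9, 10, 14] 0.00317 [ 3.140e-01  5.200e-01  4.320e-01  1.930e-01 -1.000e-03  1.000e-03
  4.000e-03  1.575e+00 -5.400e-02 -1.000e-03 -1.000e-03  0.000e+00
  0.000e+00  0.000e+00  1.100e-02  0.000e+00  0.000e+00]
[0.012 0.007 0.05  0.036 0.022 0.029]
[0, 1, 2, 3, 4, 5, 6, 7, 11, 12, 13] 0.00637 [ 0.364  0.527  0.453  0.226 -0.043 -0.02  -0.111  1.473  0.     0.
  0.     0.085 -0.092  0.019  0.     0.     0.   ]
[0.045 0.027 0.038 0.029 0.035 0.044]
[0, 1, 2, 3, 4, 5, 6, 7, 15, 16] 0.00711 [ 2.660e-01  5.250e-01  4.200e-01  1.670e-01  1.300e-02 -1.000e-03
 -4.000e-02  1.447e+00  0.000e+00  0.000e+00  0.000e+00  0.000e+00
  0.000e+00  0.000e+00  0.000e+00 -8.000e-02  1.900e-02]
[0.023 0.025 0.045 0.045 0.028 0.064]
[0, 1, 2, 3, 4, 5, 6, 7, 8, 9, 15, 16] 0.00326 [ 0.329  0.52   0.45   0.196 -0.005  0.002 -0.043  1.578 -0.061  0.008
  0.     0.     0.     0.     0.     0.05  -0.003]
[0.016 0.007 0.048 0.038 0.022 0.03 ]
```

```bash
cat > ik2.py <<'E'
from kin2 import *
from h import tool
q0=np.load("kin.npy")[:8]
import os
if not os.path.exists("kin2.npy"):
    mask=[0,1,2,3,4,5,6,7,8,9]
    def f(x):
        p=np.r_[q0,np.zeros(9)];p[mask]=x;return np.r_[res(p),.02*(p[8:]),.02*p[6:7]]
    x=least_squares(f,np.r_[q0,np.zeros(9)][mask]).x;p=np.zeros(17);p[mask]=x;np.save("kin2.npy",p)
p=np.load("kin2.npy")
lo=np.array([-2.62,-.44,-1.27,.08,-1.32,.12,-2.74]);hi=np.array([2.62,2.09,1.32,2.57,4.46,2,2.74])
def ik(t,Rt,n=15,seed=0):
    rng=np.random.default_rng(seed);best=None
    def f(q):
        T,A=fk(q,p);return np.r_[(T-t)*10,(A.inv()*Rt).as_rotvec(),3e-3*(2*q-lo-hi)/(hi-lo)]
    for _ in range(n):
        r=least_squares(f,rng.uniform(lo+.05,hi-.05),bounds=(lo+.03,hi-.03),max_nfev=80)
        if best is None or r.cost<best.cost:best=r
    return np.linalg.norm(best.fun[:6]).round(4),best.x.round(2)
if __name__=="__main__":
    F=tool(.65,30)[1];nest=np.array([.5009,-.1403,.0671])
    print("place");G=nest+F[:,2]*.043
    for tilt in(0,10,20,30):
        for f in(1,-1):
            Rt=tool(.65,tilt,f)[0];print(tilt,f,*ik(G-.159*Rt.as_matrix()[:,0],Rt))
    print("knob")
    for nm,k in(("end",[.043,0,.084]),("start",[.138,-.095,.084])):
        G=nest+F@np.array(k)
        for a in range(-180,180,30):
            Rt=tool(.65,30)[0]*R.from_euler('x',a,degrees=True);print(nm,a,*ik(G-.159*Rt.as_matrix()[:,0],Rt))
E
time python3 ik2.py
```

```text
place
0 1 0.0 [ 0.47  0.43 -0.36  2.01  0.22  0.74  1.56]
0 -1 0.0 [ 0.17  0.42  0.02  2.01 -0.01  0.71 -1.37]
10 1 0.0 [ 0.62  0.37 -0.49  2.15  0.28  0.51  1.52]
10 -1 0.0 [ 0.21  0.35  0.    2.15 -0.09  0.47 -1.28]
20 1 0.0 [ 0.91  0.36 -0.78  2.28  0.63  0.31  1.21]
20 -1 0.0 [ 0.33  0.31 -0.1   2.29 -0.27  0.22 -1.07]
30 1 0.0 [ 1.    0.36 -0.87  2.41  1.77  0.15  0.09]
30 -1 0.0 [-0.23  0.4   0.58  2.44  4.29  0.38  0.63]
knob
end -180 0.0 [ 0.37  0.18 -0.11  2.36 -0.9   0.15 -0.43]
end -150 0.0 [ 0.22  0.19  0.05  2.36 -1.04  0.18 -0.81]
end -120 0.0 [ 0.12  0.19  0.17  2.36 -1.13  0.19 -1.26]
end -90 0.0 [ 0.04  0.2   0.26  2.36 -1.19  0.21 -1.73]
end -60 0.0 [ 1.34  0.33 -1.24  2.33  0.9   0.27  2.  ]
end -30 0.0 [ 1.3   0.31 -1.18  2.33  0.83  0.24  1.54]
end 0 0.0 [ 1.19  0.27 -1.05  2.33  0.65  0.19  1.2 ]
end 30 0.0 [ 1.1   0.25 -0.94  2.33  0.47  0.16  0.85]
end 60 0.0 [ 1.04  0.23 -0.86  2.33  0.34  0.15  0.45]
end 90 0.0 [ 1.04  0.23 -0.86  2.33  0.34  0.15 -0.07]
end 120 0.0 [ 1.04  0.23 -0.86  2.33  0.34  0.15 -0.6 ]
end 150 0.0 [ 0.41  0.18 -0.15  2.36 -0.86  0.15  0.06]
start -180 0.0 [ 0.38  0.28  0.04  2.05 -0.63  0.39 -0.6 ]
start -150 0.0 [ 0.31  0.29  0.13  2.05 -0.68  0.4  -1.07]
start -120 0.0 [ 0.25  0.29  0.2   2.05 -0.74  0.42 -1.55]
start -90 0.0 [ 0.19  0.3   0.28  2.05 -0.79  0.43 -2.03]
start -60 0.0 [ 0.12  0.31  0.35  2.05 -0.84  0.44 -2.51]
start -30 0.0 [ 1.32  0.44 -1.13  2.03  0.54  0.45  2.  ]
start 0 0.0 [ 1.08  0.34 -0.79  2.04  0.13  0.37  1.85]
start 30 0.0 [ 0.88  0.3  -0.54  2.04 -0.13  0.36  1.57]
start 60 0.0 [ 0.74  0.29 -0.37  2.04 -0.29  0.36  1.19]
start 90 0.0 [ 0.63  0.28 -0.25  2.05 -0.4   0.36  0.77]
start 120 0.0 [ 0.54  0.28 -0.14  2.05 -0.49  0.37  0.32]
start 150 0.0 [ 0.46  0.28 -0.04  2.05 -0.56  0.38 -0.14]
real	1m57.196s
user	1m54.644s
sys	0m0.222s
```

Call:
arm_command:
  motion:
    - [36,8,1,-1,0.1,-0.1,-0.2]
    - [36,8,1,-1,0.1,-0.1,-0.2]
    - [36,0,0,0,0,0,0]
    - [36,0,0,0,0,0,0]

```text
clock: 8.52
position: [0.3756, -0.1391, 0.2951]
ee_rot: [-1.428, 0.817, 0.832]
force: [0.0, 0.1, -6.4]
width: 0.475
```

```bash
python3 place.py 40 3 2
```

```text
[ 0.3756 -0.1391  0.2951] [ 0.53  0.16 -0.26  2.42 -0.89  0.12  2.73] F nest axes [-3.2  0.1 -5.6]
turn [ 0.58 -0.38 -0.52] dist 0.0178 n 2
[36, 8.6, 1.2, -1.7, 0.29, -0.19, -0.26]
[36, 8.6, 1.2, -1.8, 0.29, -0.19, -0.26]
bracket in nest mm [ 3.7  2.3 57.3]
```

Call:
arm_command:
  motion:
    - [36,8,1,-1,0.2,-0.1,-0.2]
    - [36,0,0,0,0,0,0]
    - [36,8,1,-1,0.2,-0.1,-0.2]
    - [36,0,0,0,0,0,0]
    - [36,0,0,0,0,0,0]

```text
clock: 9.15
position: [0.3843, -0.1434, 0.2895]
ee_rot: [-1.415, 0.816, 0.837]
force: [-0.6, 0.2, -6.1]
width: 0.474
```

```bash
python3 place.py 20 3 2
```

```text
[ 0.3843 -0.1434  0.2895] [ 0.55  0.19 -0.29  2.4  -0.9   0.12  2.74] F nest axes [-3.6  0.2 -5. ]
turn [ 0.11  0.13 -0.79] dist 0.0291 n 2
[36, 14.1, 3.4, 0.4, 0.05, 0.07, -0.4]
[36, 14.1, 3.5, 0.4, 0.05, 0.07, -0.4]
bracket in nest mm [ 7.4 -0.3 48.2]
```

```bash
cat > go.py <<'E'
from h import *
from cell import arm
import sys
# go.py tilt up across out n : target grasp point (nest axes, mm; bracket seated = 0 0 43.8), tool tilt
tilt,up,ac,out=map(float,sys.argv[1:5]);n=int(sys.argv[5]) if len(sys.argv)>5 else None
s=arm.observe();Rt=tool(.65,tilt)[0];F=tool(.65,30)[1];nest=np.array([.5009,-.1403,.0671])
A=R.from_rotvec(s["ee_rot"]);print(np.round(s["position"],4),"j",np.round(s["joints"],2),"F nest",(F.T@s["force"]).round(1))
print("grasp now (nest mm)",(F.T@(s["position"]+A.apply([.159,0,0])-nest)*1e3).round(1),"tilt",np.degrees(np.arcsin(A.as_matrix()[0,0])).round(2))
plan(s,nest+F@np.array([up,ac,out])/1e3-Rt.as_matrix()[:,0]*.159,Rt,w=36,n=n)
E
python3 go.py 5 0 -1 110; python3 - <<'E'
from ik2 import *
for t in (15,20,24):
    F=tool(.65,30)[1];nest=np.array([.5009,-.1403,.0671])
    Rt=tool(.65,t)[0];print(t,*ik(nest+F[:,2]*.058-.159*Rt.as_matrix()[:,0],Rt,8))
E
```

```text
[ 0.3843 -0.1434  0.2895] j [ 0.55  0.19 -0.29  2.4  -0.9   0.12  2.74] F nest [-3.6  0.2 -5. ]
grasp now (nest mm) [ 8.  -1.4 92. ] tilt 29.2
turn [ 0.14  0.11 24.21] dist 0.0571 n 3
[36, -1.3, -19.0, 0.2, 0.05, 0.04, 8.07]
[36, -4.0, -18.6, 0.2, 0.05, 0.04, 8.07]
[36, -6.5, -17.9, 0.2, 0.05, 0.04, 8.07]
15 0.0 [ 0.57  0.29 -0.4   2.22  0.15  0.39  1.66]
20 0.0 [ 0.85  0.3  -0.7   2.29  0.41  0.3   1.42]
24 0.0 [ 1.01  0.32 -0.87  2.34  0.71  0.23  1.14]
```

Call:
arm_command:
  motion:
    - [36,-1,-19,0,0,0,8]
    - [36,-4,-18.5,0,0,0,8]
    - [36,-6.5,-18,0,0,0,8]
    - [36,0,0,0,0,0,0]

```text
clock: 9.65
position: [0.4166, -0.1388, 0.3079]
ee_rot: [-1.333, 0.965, 1.038]
force: [1.4, 1.2, -7.1]
width: 0.476
```

```bash
python3 go.py 10 3 -1 85
```

```text
[ 0.4166 -0.1388  0.3079] j [-0.04  0.2   0.33  2.26 -0.38  0.47  2.21] F nest [-2.3  1.2 -6.8]
grasp now (nest mm) [ 9.   7.1 96.5] tilt 15.98
turn [1.17 1.62 6.02] dist 0.0194 n 1
[36, 13.3, -13.5, -4.1, 1.17, 1.62, 6.02]
```

```bash
python3 go.py 5 3 -1 90 2
```

```text
[ 0.4166 -0.1388  0.3079] j [-0.04  0.2   0.33  2.26 -0.38  0.47  2.21] F nest [-2.3  1.2 -6.8]
grasp now (nest mm) [ 9.   7.1 96.5] tilt 15.98
turn [ 1.24  1.57 11.02] dist 0.0283 n 2
[36, 5.3, -13.0, -2.1, 0.62, 0.78, 5.51]
[36, 4.0, -13.5, -1.9, 0.62, 0.78, 5.51]
```

Call:
arm_command:
  motion:
    - [36,4,-10,-2,0.6,0.8,5]
    - [36,4,-10,-2,0.6,0.8,6]
    - [36,0,0,0,0,0,0]
    - [36,0,0,0,0,0,0]

```text
clock: 10.15
position: [0.4347, -0.144, 0.3032]
ee_rot: [-1.25, 1.139, 1.15]
force: [0.0, 0.2, -6.5]
width: 0.474
```

```bash
python3 go.py 10 3 -1 70
```

```text
[ 0.4347 -0.144   0.3032] j [-0.12  0.28  0.41  2.15 -0.22  0.66  2.02] F nest [-3.3  0.2 -5.7]
grasp now (nest mm) [-6.4 -2.4 93.4] tilt 5.01
turn [-0.36  0.18 -4.98] dist 0.0186 n 1
[36, 17.9, -4.6, 1.9, -0.36, 0.18, -4.98]
```

```bash
python3 go.py 15 3 -1 72 2
```

```text
[ 0.4347 -0.144   0.3032] j [-0.12  0.28  0.41  2.15 -0.22  0.66  2.02] F nest [-3.3  0.2 -5.7]
grasp now (nest mm) [-6.4 -2.4 93.4] tilt 5.01
turn [-0.37  0.17 -9.98] dist 0.0205 n 2
[36, 8.9, 5.0, 0.9, -0.18, 0.08, -4.99]
[36, 8.5, 5.7, 1.0, -0.18, 0.08, -4.99]
```

Call:
arm_command:
  motion:
    - [36,9,0,1,-0.2,0,-5]
    - [36,8,2,1,-0.2,0,-5]
    - [36,0,0,0,0,0,0]
    - [36,0,0,0,0,0,0]

```text
clock: 10.65
position: [0.4353, -0.1421, 0.2869]
ee_rot: [-1.327, 1.009, 1.026]
force: [-0.0, -0.5, -7.4]
width: 0.471
```

```bash
python3 go.py 18 3 -1 65 2;  python3 go.py 15 3 -1 62 2
```

```text
[ 0.4353 -0.1421  0.2869] j [-0.04  0.27  0.32  2.24 -0.37  0.43  2.16] F nest [-3.7 -0.5 -6.4]
grasp now (nest mm) [11.4 -0.9 69.7] tilt 14.8
turn [ 0.02  0.06 -3.2 ] dist 0.0172 n 2
[36, 3.5, 7.9, 0.1, 0.01, 0.03, -1.6]
[36, 3.3, 8.0, 0.1, 0.01, 0.03, -1.6]
[ 0.4353 -0.1421  0.2869] j [-0.04  0.27  0.32  2.24 -0.37  0.43  2.16] F nest [-3.7 -0.5 -6.4]
grasp now (nest mm) [11.4 -0.9 69.7] tilt 14.8
turn [ 0.03  0.06 -0.2 ] dist 0.0117 n 2
[36, 4.8, 3.3, 0.0, 0.01, 0.03, -0.1]
[36, 4.8, 3.3, 0.1, 0.01, 0.03, -0.1]
```

```bash
python3 go.py 22 4 -1 62 2
```

```text
[ 0.4353 -0.1421  0.2869] j [-0.04  0.27  0.32  2.24 -0.37  0.43  2.16] F nest [-3.7 -0.5 -6.4]
grasp now (nest mm) [11.4 -0.9 69.7] tilt 14.8
turn [ 0.02  0.06 -7.2 ] dist 0.0272 n 2
[36, 5.3, 12.5, 0.1, 0.01, 0.03, -3.6]
[36, 4.5, 12.8, 0.1, 0.01, 0.03, -3.6]
```

Call:
arm_command:
  motion:
    - [36,3.5,8,0,0,0,-2]
    - [36,3.5,8,0,0,0,-2]
    - [36,0,0,0,0,0,0]
    - [36,0,0,0,0,0,0]

```text
clock: 11.15
position: [0.4229, -0.1421, 0.2759]
ee_rot: [-1.354, 0.956, 0.974]
force: [0.8, 0.2, -5.4]
width: 0.473
```

```bash
python3 go.py 23 4 -1 60 2;python3 go.py 18.5 4 -1 53 2
```

```text
[ 0.4229 -0.1421  0.2759] j [ 0.06  0.26  0.22  2.3  -0.49  0.31  2.29] F nest [-2.1  0.2 -5.1]
grasp now (nest mm) [ 6.  -0.8 63.9] tilt 18.83
turn [ 0.08  0.05 -4.17] dist 0.0136 n 2
[36, 2.3, 6.4, -0.0, 0.04, 0.02, -2.09]
[36, 2.1, 6.5, -0.0, 0.04, 0.02, -2.09]
[ 0.4229 -0.1421  0.2759] j [ 0.06  0.26  0.22  2.3  -0.49  0.31  2.29] F nest [-2.1  0.2 -5.1]
grasp now (nest mm) [ 6.  -0.8 63.9] tilt 18.83
turn [0.08 0.04 0.33] dist 0.0111 n 2
[36, 5.5, -0.5, -0.1, 0.04, 0.02, 0.16]
[36, 5.5, -0.5, -0.1, 0.04, 0.02, 0.16]
```

Call:
arm_command:
  motion:
    - [36,2.3,6,0,0,0,-2.1]
    - [36,2,6,0,0,0,-2.1]
    - [36,0,0,0,0,0,0]
    - [36,0,0,0,0,0,0]

```text
clock: 11.65
position: [0.4131, -0.1422, 0.2677]
ee_rot: [-1.38, 0.9, 0.918]
force: [0.2, 0.7, -6.4]
width: 0.471
```

```bash
python3 go.py 26 4 -1 55 2;python3 go.py 23 4 -1 50 2
```

```text
[ 0.4131 -0.1422  0.2677] j [ 0.22  0.26  0.04  2.34 -0.65  0.19  2.46] F nest [-3.   0.7 -5.7]
grasp now (nest mm) [ 4.9 -0.8 59.8] tilt 23.03
turn [ 0.08  0.05 -2.97] dist 0.01 n 2
[36, 2.5, 4.3, -0.0, 0.04, 0.03, -1.49]
[36, 2.4, 4.4, -0.0, 0.04, 0.03, -1.49]
[ 0.4131 -0.1422  0.2677] j [ 0.22  0.26  0.04  2.34 -0.65  0.19  2.46] F nest [-3.   0.7 -5.7]
grasp now (nest mm) [ 4.9 -0.8 59.8] tilt 23.03
turn [0.08 0.05 0.03] dist 0.0098 n 2
[36, 4.9, -0.2, -0.0, 0.04, 0.03, 0.01]
[36, 4.9, -0.2, -0.0, 0.04, 0.03, 0.01]
```

Call:
arm_command:
  motion:
    - [36,4,-1,0,0,0,0]
    - [36,3,-1,0,0,0,0]
    - [36,0,0,0,0,0,0]
  newtons: 20

```text
clock: 12.02
position: [0.4174, -0.1418, 0.2614]
ee_rot: [-1.38, 0.9, 0.919]
force: [-1.2, -0.3, -6.5]
width: 0.476
```

```bash
python3 go.py 23 7 -1 50 1
```

```text
[ 0.4174 -0.1418  0.2614] j [ 0.24  0.28  0.02  2.34 -0.67  0.17  2.48] F nest [-4.3 -0.3 -5. ]
grasp now (nest mm) [ 5.5 -0.4 52.3] tilt 23.01
turn [0.1  0.07 0.01] dist 0.0028 n 1
[36, 2.1, -1.8, -0.4, 0.1, 0.07, 0.01]
```

Call:
arm_command:
  motion:
    - [36,2,-1.8,0,0,0,0]
    - [36,2,-0.2,0,0,0,0]
    - [36,0,0,0,0,0,0]

```text
clock: 12.4
position: [0.4198, -0.142, 0.2585]
ee_rot: [-1.379, 0.901, 0.919]
force: [-5.6, 0.2, -1.9]
width: 0.478
```

```bash
python3 go.py 23 7 -1 46 1
```

```text
[ 0.4198 -0.142   0.2585] j [ 0.24  0.29  0.01  2.34 -0.68  0.17  2.48] F nest [-5.8  0.3  1.1]
grasp now (nest mm) [ 6.  -0.6 48.5] tilt 22.96
turn [ 0.06  0.07 -0.03] dist 0.0027 n 1
[36, 2.4, -1.2, -0.2, 0.06, 0.07, -0.03]
```

Call:
arm_command:
  motion:
    - [36,1.5,-0.6,0,0,0,0]
    - [36,1,-0.4,0,0,0,0]
    - [36,0,0,0,0,0,0]

```text
clock: 12.78
position: [0.4207, -0.1419, 0.2561]
ee_rot: [-1.378, 0.902, 0.921]
force: [-8.9, -1.0, -0.8]
width: 0.475
```

```bash
python3 go.py 23 7 -1 44 1
```

```text
[ 0.4207 -0.1419  0.2561] j [ 0.25  0.29  0.    2.34 -0.68  0.16  2.49] F nest [-8.1 -0.9  3.7]
grasp now (nest mm) [ 5.3 -0.4 46.1] tilt 22.85
turn [ 0.02  0.1  -0.15] dist 0.0024 n 1
[36, 1.8, -1.6, -0.3, 0.02, 0.1, -0.15]
```

Call:
arm_command:
  motion:
    - [36,1.2,0,0,0,0,0]
    - [36,1,0,0,0,0,0]
    - [36,0,0,0,0,0,0]

```text
clock: 13.15
position: [0.4217, -0.1418, 0.2542]
ee_rot: [-1.378, 0.902, 0.92]
force: [-7.6, 0.1, -0.9]
width: 0.477
```

```bash
python3 go.py 23 6 -1 44 1; python3 - <<'E'
from h import *
from cell import arm,get_image
s=arm.observe();g=get_image("wrist");cv2.imwrite("pics/w4.png",g["frame"][:,:,::-1]);P=wcloud(g,s)
F=tool(.65,30)[1];L=(P-np.array([.5009,-.1403,.0671]))@F*1e3
m=box(L,[-60,-32,2],[-10,32,22]);S=L[m];c=S.mean(0);n=np.linalg.svd(S-c,full_matrices=False)[2][2];n*=np.sign(n[2]);k=abs((S-c)@n)<1.5;S=S[k];c=S.mean(0);n=np.linalg.svd(S-c,full_matrices=False)[2][2];n*=np.sign(n[2])
print("base",len(S),c.round(1),n.round(3),"pitch deg",np.degrees(np.arcsin(n[0])),S.min(0).round(1),S.max(0).round(1),rect(S[:,:2]/1e3))
m=box(L,[-80,-60,8],[-50,60,12]);S=L[m];print("ledge",np.percentile(S,[1,99],axis=0).round(1).tolist())
E
```

```text
[ 0.4217 -0.1418  0.2542] j [ 0.25  0.3  -0.01  2.34 -0.69  0.16  2.5 ] F nest [-7.   0.2  3. ]
grasp now (nest mm) [ 5.2 -0.4 43.9] tilt 22.87
turn [ 0.03  0.1  -0.13] dist 0.0006 n 1
[36, -0.2, -0.4, -0.3, 0.03, 0.1, -0.13]
base 8747 [-34.5   0.7   8.9] [0.021 0.    1.   ] pitch deg 1.1981695334811657 [-59.8 -31.9   7. ] [-10.   31.9  10.9] (array([-34.9,   0. ]), array([49.8, 63.8]), 0.1)
ledge [[-66.7, -53.9, 8.2], [-50.5, 53.1, 11.4]]
```

Call:
arm_command:
  motion:
    - [36,1.2,0,0,0,0,0]
    - [36,0.5,1,0,0,0,0]
    - [36,0,1,0,0,0,0]
    - [36,0,0,0,0,0,0]

```text
clock: 13.7
position: [0.4218, -0.1418, 0.2533]
ee_rot: [-1.38, 0.899, 0.917]
force: [-11.8, 1.9, 14.9]
width: 0.477
```

```bash
cat > seat.py <<'E'
from h import *
from cell import arm,get_image
import sys
s=arm.observe();g=get_image("wrist");cv2.imwrite(f"pics/{sys.argv[1]}.png",g["frame"][:,:,::-1]);P=wcloud(g,s)
F=tool(.65,30)[1];L=(P-np.array([.5009,-.1403,.0671]))@F*1e3;np.save("pics/seatL.npy",L)
print("F nest",(F.T@s["force"]).round(1),s["clock"])
m=box(L,[-50,-32,2],[-15,32,14]);S=L[m];c=np.median(S,0);
for _ in range(3):
    n=np.linalg.svd(S-S.mean(0),full_matrices=False)[2][2];n*=np.sign(n[2]);S=S[abs((S-S.mean(0))@n)<1.5]
print("base",len(S),S.mean(0).round(1),"pitch",np.degrees(np.arcsin(n[0])).round(2),"roll",np.degrees(np.arcsin(n[1])).round(2),"top at nest",(S.mean(0)@n/n[2]).round(1))
m=(abs((L-S.mean(0))@n)<1.2)&(abs(L[...,1])<34)&(L[...,0]>-75)&(L[...,0]<90)
for y0 in(-28,-15,15,24):
    T=L[m&(abs(L[...,1]-y0)<4)];print(y0,"base x-range",np.percentile(T[:,0],[.5,99.5]).round(1))
T=L[m&(L[...,0]>-45)&(L[...,0]<-15)];print("y edges",np.percentile(T[:,1],[.5,99.5]).round(1))
E
python3 seat.py w5;python3 go.py 23 2 -1 43.5 1
```

```text
F nest [-2.8  2.  18.8] 13.7
base 6406 [-32.6   0.8   8. ] pitch 0.1 roll 0.02 top at nest 7.9
-28 base x-range [-66.7  56.3]
-15 base x-range [-66.7  56.3]
15 base x-range [-64.1  56.2]
24 base x-range [-63.3  56.3]
y edges [-28.7  30.2]
[ 0.4217 -0.1418  0.2533] j [ 0.26  0.3  -0.02  2.34 -0.7   0.15  2.51] F nest [-1.7  3.6 18.8]
grasp now (nest mm) [ 5.4 -0.4 43. ] tilt 23.09
turn [0.07 0.07 0.09] dist 0.0032 n 1
[36, -0.1, 3.2, -0.4, 0.07, 0.07, 0.09]
```

Call:
arm_command:
  motion:
    - [36,-0.5,1,0,0,0,0]
    - [36,-0.3,1,0,0,0,0]
    - [36,0,1,0,0,0,0]
    - [36,0,0,0,0,0,0]

```text
clock: 14.25
position: [0.4193, -0.1421, 0.2521]
ee_rot: [-1.38, 0.9, 0.918]
force: [1.0, 0.5, -4.3]
width: 0.479
```

```bash
python3 seat.py w6;python3 go.py 23 2 -1 43.5 1
```

```text
F nest [-1.3  0.5 -4.3] 14.25
base 6382 [-32.7   0.4   8.1] pitch -0.01 roll 0.05 top at nest 8.1
-28 base x-range [-66.2  53.3]
-15 base x-range [-65.   53.2]
15 base x-range [-65.1  53.3]
24 base x-range [-65.   53.2]
y edges [-29.1  29.8]
[ 0.4193 -0.1421  0.2521] j [ 0.27  0.3  -0.03  2.34 -0.71  0.14  2.52] F nest [-0.2 -0.8 -5.4]
grasp now (nest mm) [ 2.6 -0.7 43.2] tilt 23.05
turn [0.08 0.04 0.06] dist 0.0005 n 1
[36, -0.2, 0.4, -0.2, 0.08, 0.04, 0.06]
```

Call:
arm_command:
  motion:
    - [36,0.3,1,0,0,0,0]
    - [36,0,0.7,0,0,0,0]
    - [36,0,0,0,0,0,0]

```text
clock: 14.68
position: [0.4187, -0.142, 0.2519]
ee_rot: [-1.382, 0.898, 0.916]
force: [5.2, 2.7, -0.1]
width: 0.476
```

```bash
python3 seat.py w7;python3 go.py 23 2 -1 43.5 1
```

```text
F nest [ 4.4  2.7 -2.7] 14.675
base 6403 [-32.8   0.4   8.1] pitch -0.39 roll 0.03 top at nest 8.3
-28 base x-range [-64.7  53. ]
-15 base x-range [-64.1  53. ]
15 base x-range [-63.1  53. ]
24 base x-range [-65.1  53. ]
y edges [-29.2  29.8]
[ 0.4187 -0.142   0.2519] j [ 0.28  0.3  -0.03  2.34 -0.72  0.14  2.53] F nest [ 5.9  1.5 -2.5]
grasp now (nest mm) [ 2.4 -0.8 43.3] tilt 23.19
turn [0.12 0.02 0.19] dist 0.0003 n 1
[36, -0.2, -0.2, -0.2, 0.12, 0.02, 0.19]
```

Call:
arm_command:
  motion:
    - [36,0.9,0,0,0,0,0]
    - [36,0,-0.4,0,0,0,0]
    - [36,0,0,0,0,0,0]

```text
clock: 15.1
position: [0.419, -0.142, 0.2517]
ee_rot: [-1.382, 0.898, 0.916]
force: [-2.5, 2.8, 13.8]
width: 0.478
```

```bash
python3 seat.py w8; python3 go.py 23 2 -1 43.5 1
```

```text
F nest [ 4.7  2.8 13.2] 15.1
base 6386 [-32.7   0.4   8. ] pitch -0.01 roll 0.02 top at nest 8.0
-28 base x-range [-65.3  53.5]
-15 base x-range [-65.3  53.2]
15 base x-range [-65.4  53.2]
24 base x-range [-63.9  53.2]
y edges [-29.1  29.8]
[ 0.419  -0.142   0.2516] j [ 0.28  0.3  -0.03  2.34 -0.72  0.14  2.53] F nest [ 3.9  2.5 13.1]
grasp now (nest mm) [ 2.5 -0.8 42.9] tilt 23.21
turn [0.1  0.02 0.21] dist 0.0006 n 1
[36, -0.5, -0.0, -0.2, 0.1, 0.02, 0.21]
```

Call:
arm_command:
  motion:
    - [55,0,0,0,0,0,0]
    - [65,0,0,0,0,0,0]
    - [70,0,0,0,0,0,0]
    - [70,0,0,0,0,0,0]

```text
clock: 15.65
position: [0.4182, -0.142, 0.2503]
ee_rot: [-1.38, 0.9, 0.918]
force: [-0.6, 1.0, 0.4]
width: 0.76
```

```bash
python3 seat.py w9; python3 go.py 10 10 -1 120 4; python3 go.py 23 0 -1 93 2
```

```text
F nest [-0.3  1.   0.6] 15.65
base 6337 [-32.7   0.3   8. ] pitch -0.03 roll 0.04 top at nest 8.0
-28 base x-range [-66.6  50.7]
-15 base x-range [-63.2  50.9]
15 base x-range [-63.3  50.8]
24 base x-range [-64.2  50.8]
y edges [-29.   29.8]
[ 0.4182 -0.142   0.2503] j [ 0.28  0.3  -0.03  2.35 -0.72  0.14  2.53] F nest [ 0.6 -0.4 -0. ]
grasp now (nest mm) [ 0.6 -0.7 42.2] tilt 23.02
turn [ 0.08  0.04 13.02] dist 0.0823 n 4
[36, -18.6, -8.9, -0.0, 0.02, 0.01, 3.25]
[36, -19.0, -7.8, -0.0, 0.02, 0.01, 3.25]
[36, -19.4, -6.8, -0.0, 0.02, 0.01, 3.25]
[36, -19.8, -5.6, -0.1, 0.02, 0.01, 3.25]
[ 0.4182 -0.142   0.2503] j [ 0.28  0.3  -0.03  2.35 -0.72  0.14  2.53] F nest [ 0.6 -0.4 -0. ]
grasp now (nest mm) [ 0.6 -0.7 42.2] tilt 23.02
turn [0.07 0.05 0.02] dist 0.0508 n 2
[36, -25.1, 3.4, -0.1, 0.04, 0.02, 0.01]
[36, -25.1, 3.4, -0.1, 0.04, 0.02, 0.01]
```

Call:
arm_command:
  motion:
    - [70,-20,2,0,0,0,0]
    - [70,-25,2,0,0,0,0]
    - [70,-20,-5,0,0,0,4]
    - [70,-20,-5,0,0,0,5]
    - [70,0,0,0,0,0,0]

```text
clock: 16.32
position: [0.393, -0.1421, 0.3324]
ee_rot: [-1.326, 1.017, 1.036]
force: [1.0, -0.1, -0.1]
width: 0.767
```

```bash
python3 seat.py w10; python3 jig.py w11; python3 -c "
import cv2,numpy as np
a=cv2.imread('pics/w11.png');b=cv2.imread('pics/w11_h.png');b=cv2.resize(b,(360,420));cv2.imwrite('pics/w11c.png',cv2.resize(np.hstack([a,b]),(800,365)))"
```

```text
F nest [ 0.8 -0.1 -0.6] 16.325
base 2772 [-32.7   0.8   7.9] pitch -0.09 roll 0.04 top at nest 8.0
-28 base x-range [-66.6  54.5]
-15 base x-range [-66.7  54.3]
15 base x-range [-64.3  54.3]
24 base x-range [-59.7  54. ]
y edges [-28.8  30.3]
[ 0.3926 -0.1418  0.3315] [-0.13  0.12  0.43  2.27 -0.24  0.54  2.06] [-0.72616862  0.93880392 -0.76422367]
nest [(0.33, array([0.3721, 0.0403, 0.0013]))]
clamp_pivot []
knob []
bracket_lug [(0.74, array([ 0.4839, -0.1439,  0.0961]))]
n [-0.4989 -0.0054  0.8666] tilt 29.92855874947032 yaw 0.6245818090040155 11776 plane z at (.5025,-.142) 0.06803973736761505
rect (array([3.8, 1.4]), array([148.7, 148.9]), 0.3)
```

View pics/w11c.png

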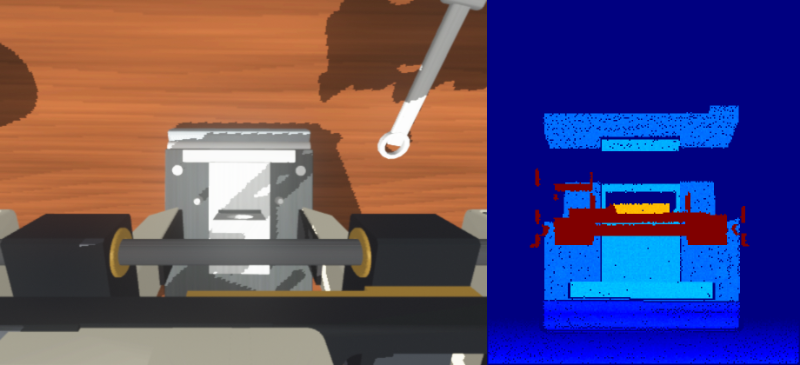

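The bracket sits flat between the pins. Its lower edge is at the ledge, around row 160 of the left view. The base top is 8.0 mm out, pitch is about 0°, and the upper edge is at +54.3 of 55 mm. Next is the knob.

```bash
python3 - <<'E'
from h import *
from cell import arm
s=arm.observe();plan(s,[.625,-.232,.43],tool(.65,0)[0],w=91,n=5)
E
```

```text
turn [ 0.05  0.05 13.99] dist 0.2692 n 5
[91, -8.1, -49.9, -18.5, 0.01, 0.01, 2.8]
[91, -10.5, -49.5, -18.5, 0.01, 0.01, 2.8]
[91, -12.9, -48.9, -18.5, 0.01, 0.01, 2.8]
[91, -15.3, -48.2, -18.4, 0.01, 0.01, 2.8]
[91, -17.6, -47.4, -18.4, 0.01, 0.01, 2.8]
```

Call:
arm_command:
  motion:
    - [91,-60,0,0,0,0,0]
    - [91,-1,-50,-18,0,0,2.8]
    - [91,-3,-50,-18,0,0,2.8]
    - [91,-5,-50,-18,0,0,2.8]
    - [91,-3,-48,-18,0,0,2.8]

```text
clock: 17.25
position: [0.5728, -0.2128, 0.435]
ee_rot: [-1.24, 1.166, 1.184]
force: [0.1, -0.9, 1.0]
width: 0.99
```

Call:
arm_command:
  motion:
    - [91,0,-50,-18,0,0,2.8]
    - [91,0,0,0,0,0,0]
    - [91,0,0,0,0,0,0]

```text
clock: 17.62
position: [0.6209, -0.2299, 0.4362]
ee_rot: [-1.217, 1.204, 1.219]
force: [-0.3, 0.1, 0.4]
width: 0.991
```

```bash
python3 - <<'E'
from h import *
from cell import arm,get_image,pinpoint
s=arm.observe();g=get_image("wrist");cv2.imwrite("pics/w12.png",g["frame"][:,:,::-1]);P=wcloud(g,s)
print(np.round(s["position"],4),np.round(s["joints"],2),s["clock"])
for t in("knob","clamp_pivot"):print(t,[(round(d["p"],2),np.round(d["point"],4)) for d in pinpoint("wrist",t)][:3])
F=tool(.65,30)[1];L=(P-np.array([.5009,-.1403,.0671]))@F*1e3;np.save("pics/knobL.npy",L)
m=box(L,[60,-150,88],[190,-50,100]);print(m.sum());S=L[m];print("bar top",rect(S[:,:2]/1e3),S.mean(0).round(1),np.percentile(S,[2,98],axis=0).round(1).tolist())
m=box(L,[60,-150,36],[190,20,48]);S=L[m];print("arm top",len(S),rect(S[:,:2]/1e3),np.median(S[:,2]) if len(S) else 0)
E
```

```text
[ 0.6209 -0.2299  0.4362] [-0.06  0.51  0.53  1.46 -0.26  1.25  2.08] 17.625
knob [(0.82, array([ 0.5538, -0.2289,  0.1961])), (0.69, array([ 0.7514, -0.0153, -0.0053]))]
clamp_pivot [(0.79, array([ 0.61  , -0.1357,  0.1623]))]
1936
bar top (array([108.2, -90.1]), array([55.4, 16.1]), 12.8) [110.2 -90.2  93.2] [[83.3, -101.3, 89.5], [134.5, -79.5, 95.2]]
arm top 4089 (array([125.3, -42.3]), array([ 62.3, 126.1]), 1.8) 41.866587215292185
```

View pics/w12.png

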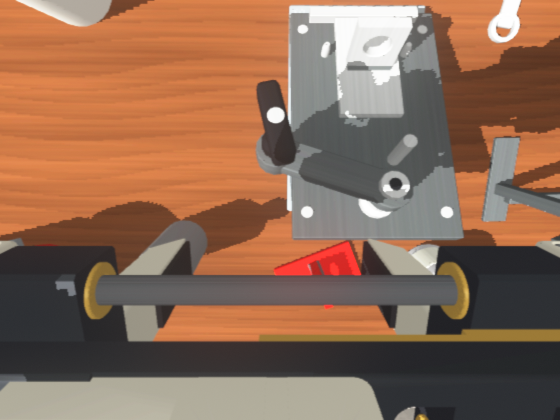

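The view shows the knob bar from (268,85) to (288,160), the pivot at (396,183) and the bracket seated at the top right. In nest axes the knob is at (108,-90), 95 mm from the pivot as stated, which puts the swing angle at about 1.25 rad. The bar is 13° off the slope direction.

```bash
cat > kn.py <<'E'
from h import *
from cell import arm
import sys
# kn.py up across out a tilt [n] [w]: grasp point target in nest mm, tool turn a (deg, clockwise +) from flip-1 pose
up,ac,out,a,tilt=map(float,sys.argv[1:6]);n=int(sys.argv[6]) if len(sys.argv)>6 else None;w=sys.argv[7] if len(sys.argv)>7 else 60
s=arm.observe();F=tool(.65,30)[1];nest=np.array([.5009,-.1403,.0671])
Rt=tool(.65,tilt)[0]*R.from_euler('x',a,degrees=True)
A=R.from_rotvec(s["ee_rot"]);N=F.T@A.as_matrix()
print("t",s["clock"],"j",np.round(s["joints"],2),"F nest",(F.T@s["force"]).round(1),"T nest",(F.T@s["ft_torque"]).round(2),"w",round(s["width"]*92,1))
zt=(tool(.65,30)[0].inv()*A).as_matrix()[:,2]
print("grasp now",(F.T@(s["position"]+A.apply([.159,0,0])-nest)*1e3).round(1),"a",np.degrees(np.arctan2(-zt[1],zt[2])).round(2),"tool x in nest",N[:,0].round(3))
plan(s,nest+F@np.array([up,ac,out])/1e3-Rt.as_matrix()[:,0]*.159,Rt,w=float(w),n=n)
E
python3 kn.py 108.2 -90.1 150 167.2 25; python3 - <<'E'
from ik2 import *
F=tool(.65,30)[1];nest=np.array([.5009,-.1403,.0671])
for nm,k,t,a in(("st",[.108,-.09,.084],30,167),("end",[.043,0,.084],24,239),("end",[.043,0,.084],24,59),("end",[.043,0,.084],24,140),("end",[.043,0,.084],24,220)):
    Rt=tool(.65,t)[0]*R.from_euler('x',a,degrees=True);print(nm,t,a,*ik(nest+F@np.array(k)-.159*Rt.as_matrix()[:,0],Rt,8))
E
```

```text
t 17.775 j [-0.06  0.5   0.53  1.46 -0.26  1.25  2.08] F nest [0.1 0.3 0.2] T nest [-0.01 -0.03 -0.02] w 91.2
grasp now [208.6 -90.4 124.3] a -0.02 tool x in nest [-0.499  0.001 -0.867]
turn [163.55 -36.14  -4.16] dist 0.1722 n 16
[60.0, 2.7, 10.4, 0.0, 10.22, -2.26, -0.26]
[60.0, 2.6, 10.3, -1.9, 10.22, -2.26, -0.26]
[60.0, 2.4, 9.8, -3.8, 10.22, -2.26, -0.26]
[60.0, 2.2, 8.9, -5.6, 10.22, -2.26, -0.26]
[60.0, 1.9, 7.8, -7.2, 10.22, -2.26, -0.26]
[60.0, 1.6, 6.4, -8.5, 10.22, -2.26, -0.26]
[60.0, 1.2, 4.8, -9.6, 10.22, -2.26, -0.26]
[60.0, 0.8, 3.0, -10.3, 10.22, -2.26, -0.26]
[60.0, 0.3, 1.2, -10.7, 10.22, -2.26, -0.26]
[60.0, -0.1, -0.8, -10.7, 10.22, -2.26, -0.26]
[60.0, -0.5, -2.6, -10.4, 10.22, -2.26, -0.26]
[60.0, -0.9, -4.5, -9.8, 10.22, -2.26, -0.26]
[60.0, -1.2, -6.1, -8.8, 10.22, -2.26, -0.26]
[60.0, -1.5, -7.6, -7.5, 10.22, -2.26, -0.26]
[60.0, -1.7, -8.8, -6.0, 10.22, -2.26, -0.26]
[60.0, -1.9, -9.7, -4.2, 10.22, -2.26, -0.26]
st 30 167 0.0 [ 0.42  0.27  0.01  2.12 -0.7   0.35 -0.28]
end 24 239 0.0 [ 0.11  0.21  0.16  2.27 -0.5   0.3  -1.88]
end 24 59 0.0 [ 0.55  0.2  -0.33  2.26 -0.13  0.28  0.9 ]
end 24 140 0.0 [ 0.34  0.2  -0.1   2.27 -0.31  0.29 -0.34]
end 24 220 0.0 [ 0.15  0.2   0.11  2.27 -0.46  0.29 -1.58]
```

Call:
arm_command:
  motion:
    - [60,0,0,0,10.5,0,0]
    - [60,0,0,0,10.5,0,0]
    - [60,0,0,0,10.5,0,0]
    - [60,0,0,0,10.5,0,0]
    - [60,0,0,0,10.5,0,0]

```text
clock: 18.4
position: [0.6205, -0.2292, 0.4385]
ee_rot: [-0.517, 1.505, 0.518]
force: [0.0, -1.0, -0.2]
width: 0.654
```

Call:
arm_command:
  motion:
    - [60,0,0,0,10.5,0,0]
    - [60,0,0,0,10.5,0,0]
    - [60,0,0,0,10.5,0,0]
    - [60,0,0,0,10.5,0,0]
    - [60,0,0,0,10.5,0,0]

```text
clock: 19.02
position: [0.6205, -0.2293, 0.4384]
ee_rot: [0.202, 1.559, -0.199]
force: [-0.5, 0.1, 0.2]
width: 0.653
```

Call:
arm_command:
  motion:
    - [60,0,0,0,10.5,0,0]
    - [60,0,0,0,10.5,0,0]
    - [60,0,0,0,10.5,0,0]
    - [60,0,0,0,10.5,0,0]
    - [60,0,0,0,10.5,0,0]

```text
clock: 19.65
position: [0.6206, -0.2293, 0.4383]
ee_rot: [0.913, 1.371, -0.908]
force: [-0.5, -0.1, 0.7]
width: 0.655
```

Call:
arm_command:
  motion:
    - [60,0,0,0,9.7,0,0]
    - [60,0,0,0,0,0,0]

```text
clock: 19.9
position: [0.6208, -0.2293, 0.438]
ee_rot: [1.035, 1.311, -1.031]
force: [0.2, 0.1, 0.9]
width: 0.654
```

```bash
python3 kn.py 108.2 -90.1 140 167.2 28
```

```text
t 19.9 j [-0.39  0.74  1.25  1.48 -0.71  1.42 -0.44] F nest [0.7 0.1 0.7] T nest [-0.09  0.2  -0.01] w 60.2
grasp now [209.2 -90.2 124. ] a 168.78 tool x in nest [-0.498  0.001 -0.867]
turn [ 0.11 -6.28 27.18] dist 0.1786 n 3
[60.0, 18.3, -55.2, -12.7, 0.04, -2.09, 9.06]
[60.0, 8.9, -57.4, -13.2, 0.04, -2.09, 9.06]
[60.0, -0.7, -58.0, -13.3, 0.04, -2.09, 9.06]
```

```bash
python3 kn.py 108.2 -90.1 140 167.2 28 5
```

```text
t 19.9 j [-0.39  0.74  1.25  1.48 -0.71  1.42 -0.44] F nest [0.7 0.1 0.7] T nest [-0.09  0.2  -0.01] w 60.2
grasp now [209.2 -90.2 124. ] a 168.78 tool x in nest [-0.498  0.001 -0.867]
turn [ 0.11 -6.28 27.18] dist 0.1786 n 5
[60.0, 11.0, -33.1, -7.6, 0.02, -1.26, 5.44]
[60.0, 7.6, -34.0, -7.8, 0.02, -1.26, 5.44]
[60.0, 4.2, -34.6, -8.0, 0.02, -1.26, 5.44]
[60.0, 0.7, -34.8, -8.0, 0.02, -1.26, 5.44]
[60.0, -2.7, -34.7, -8.0, 0.02, -1.26, 5.44]
```

Call:
arm_command:
  motion:
    - [60,12.5,-32.5,-7.5,0,-1.3,5.4]
    - [60,9,-34,-8,0,-1.3,5.4]
    - [60,5.5,-34.5,-8,0,-1.3,5.4]
    - [60,2,-35,-8,0,-1.3,5.4]
    - [60,-1.5,-35,-8,0,-1.3,5.4]

```text
clock: 20.52
position: [0.4512, -0.2308, 0.3759]
ee_rot: [1.191, 0.912, -0.715]
force: [0.6, -0.5, 0.7]
width: 0.653
```

Call:
arm_command:
  motion:
    - [60,0,0,0,0,0,0]

```text
clock: 20.65
position: [0.449, -0.231, 0.3753]
ee_rot: [1.197, 0.914, -0.717]
force: [-0.1, 0.1, 0.7]
width: 0.656
```

```bash
python3 kn.py 108.2 -90.1 110 167.2 30 2
```

```text
t 20.65 j [-0.51  0.31  1.22  2.15 -0.99  0.71  0.03] F nest [0.3 0.1 0.7] T nest [-0.05  0.69  0.03] w 60.4
grasp now [102.4 -90.4 134.5] a 167.14 tool x in nest [-0.037 -0.002 -0.999]
turn [ 0.07 -0.38  2.09] dist 0.0244 n 2
[60.0, 12.2, 0.4, 0.1, 0.03, -0.19, 1.04]
[60.0, 12.2, 0.2, 0.0, 0.03, -0.19, 1.04]
```

Call:
arm_command:
  motion:
    - [60,12,0.4,0,0,-0.2,1]
    - [60,12,0.2,0,0,-0.2,1]
    - [60,12,0,0,0,0,0]
    - [60,10,0,0,0,0,0]
    - [60,0,0,0,0,0,0]

```text
clock: 21.28
position: [0.4762, -0.2307, 0.3358]
ee_rot: [1.201, 0.886, -0.695]
force: [-1.0, -0.8, 0.7]
width: 0.653
```

```bash
python3 kn.py 108.2 -90.1 86 167.2 30 1
```

```text
t 21.275 j [-0.37  0.4   1.05  2.16 -1.21  0.66  0.2 ] F nest [-0.5 -0.8  1.1] T nest [-0.03  0.76  0.04] w 60.1
grasp now [111.5 -90.7  86.6] a 166.92 tool x in nest [-0.004 -0.004 -1.   ]
turn [0.28 0.16 0.25] dist 0.0039 n 1
[60.0, 0.6, -3.8, -0.9, 0.28, 0.16, 0.25]
```

Call:
arm_command:
  motion:
    - [40,0.5,-3.5,-0.8,0.3,0.2,0.2]
    - [25,0,0,0,0,0,0]
    - [10,0,0,0,0,0,0]
    - [10,0,0,0,0,0,0]
    - [10,0,0,0,0,0,0]
  newtons: 25

```text
clock: 21.9
position: [0.4729, -0.2311, 0.334]
ee_rot: [1.211, 0.884, -0.693]
force: [-1.5, -2.4, -0.9]
width: 0.169
```

```bash
python3 kn.py 108.2 -90.1 86 167.2 30 1
python3 - <<'E'
import numpy as np
# arc rows: radius vector tool->pivot in nest, rotate clockwise about n
from h import *
from cell import arm
s=arm.observe();F=tool(.65,30)[1];nest=np.array([.5009,-.1403,.0671]);A=R.from_rotvec(s["ee_rot"])
piv=np.array([138,0,0.]);
g=F.T@(s["position"]-nest)*1e3;d=g-piv;d[2]=0
r=R.from_euler('z',-9,degrees=True);step=F@(r.apply(d)-d)
print("row shift",A.inv().apply(step).round(2),"rad",np.linalg.norm(d),"theta",np.degrees(np.arctan2(-d[1],-d[0])))
E
```

```text
t 21.9 j [-0.36  0.39  1.04  2.17 -1.22  0.66  0.21] F nest [-1.8 -2.4 -0.1] T nest [-0.56  1.05 -0.02] w 15.5
grasp now [108.3 -90.5  86.7] a 167.33 tool x in nest [ 0. -0. -1.]
turn [-0.13  0.02 -0.  ] dist 0.0008 n 1
[60.0, 0.7, -0.0, -0.4, -0.13, 0.02, -0.0]
row shift [ -0.   -12.18  -8.64] rad 95.18448526118233 theta 71.82664272124708
```

Call:
arm_command:
  motion:
    - [10,0,-6,-4.4,4.5,0,0]
    - [10,0,-12.2,-8.6,9,0,0]
    - [10,0,-12.2,-8.6,9,0,0]
    - [10,0,0,0,0,0,0]

```text
clock: 22.4
position: [0.4439, -0.2121, 0.3174]
ee_rot: [1.558, 0.77, -0.894]
force: [-4.5, 1.3, -0.5]
width: 0.17
```

```bash
cat > sw.py <<'E'
from h import *
from cell import arm
import sys
s=arm.observe();F=tool(.65,30)[1];nest=np.array([.5009,-.1403,.0671]);A=R.from_rotvec(s["ee_rot"])
G=F.T@(s["position"]+A.apply([.159,0,0])-nest)*1e3;th=float(np.arctan2(-G[1],-(G[0]-138)))
zt=(tool(.65,30)[0].inv()*A).as_matrix()[:,2];N=F.T@A.as_matrix()
print("t",s["clock"],"j",np.round(s["joints"],2),"F",(F.T@s["force"]).round(1),"T",(F.T@s["ft_torque"]).round(2),"w",round(s["width"]*92,1))
print("G",G.round(1),"theta",np.degrees(th).round(2),"a",np.degrees(np.arctan2(-zt[1],zt[2])).round(2),"toolx",N[:,0].round(3))
# target: theta goal & a goal
tg=np.radians(float(sys.argv[1]));ag=float(sys.argv[2]);n=int(sys.argv[3])
p=nest;cur=s["position"];Rc=A
for k in range(1,n+1):
    t=th+(tg-th)*k/n;a0=np.degrees(np.arctan2(-zt[1],zt[2]))%360;a=a0+(ag-a0)*k/n
    Rt=tool(.65,30)[0]*R.from_euler('x',a,degrees=True)
    P=nest+F@np.array([138-95*np.cos(t),-95*np.sin(t),86.5])/1e3-Rt.as_matrix()[:,0]*.159
    print((Rc.inv().apply(P-cur)*1e3).round(1).tolist(),np.degrees((Rc.inv()*Rt).as_rotvec()).round(1).tolist());cur,Rc=P,Rt
E
python3 sw.py 0 239.2 6
```

```text
t 22.4 j [-0.38  0.36  1.04  2.26 -1.29  0.61 -0.09] F [-4.2  1.4  1.8] T [ 0.28  1.85 -0.05] w 15.7
G [ 74.9 -70.9  86.6] theta 48.33 a -170.19 toolx [-0.001  0.002 -1.   ]
[0.1, -11.1, -8.0] [8.2, -0.1, 0.1]
[0.0, -10.8, -7.8] [8.2, 0.0, 0.0]
[-0.0, -10.9, -7.8] [8.2, -0.0, 0.0]
[0.0, -10.9, -7.7] [8.2, 0.0, -0.0]
[0.0, -10.9, -7.7] [8.2, -0.0, 0.0]
[-0.0, -10.9, -7.7] [8.2, -0.0, 0.0]
```

Call:
arm_command:
  motion:
    - [10,0,-11,-7.8,8.2,0,0]
    - [10,0,-11,-7.8,8.2,0,0]
    - [10,0,-11,-7.8,8.2,0,0]
    - [10,0,0,0,0,0,0]

```text
clock: 22.9
position: [0.4236, -0.1804, 0.3059]
ee_rot: [1.926, 0.602, -1.107]
force: [-2.9, 1.2, -1.6]
width: 0.171
```

```bash
python3 sw.py 0 239.2 4
```

```text
t 22.9 j [-0.34  0.27  0.87  2.34 -1.31  0.45 -0.53] F [-3.3  1.3  0. ] T [ 0.43  1.52 -0.01] w 15.8
G [ 52.1 -39.   86.7] theta 24.4 a -145.82 toolx [-0.     0.001 -1.   ]
[0.2, -8.8, -5.4] [6.3, -0.1, 0.1]
[0.0, -8.3, -5.7] [6.3, -0.0, 0.0]
[-0.0, -8.4, -5.7] [6.3, 0.0, 0.0]
[-0.0, -8.4, -5.7] [6.3, -0.0, 0.0]
```

Call:
arm_command:
  motion:
    - [10,0,-8.6,-5.6,6.3,0,0]
    - [10,0,-8.4,-5.7,6.3,0,0]
    - [10,0,-8.4,-5.7,6.3,0,0]
    - [10,0,0,0,0,0,0]

```text
clock: 23.4
position: [0.4168, -0.1516, 0.302]
ee_rot: [2.203, 0.439, -1.268]
force: [-1.4, 1.1, 0.6]
width: 0.17
```

```bash
python3 sw.py 0 239.2 2
```

```text
t 23.4 j [-0.32  0.22  0.73  2.38 -1.31  0.34 -0.91] F [-0.9  1.1  1.2] T [ 0.3   1.11 -0.01] w 15.7
G [ 44.5 -10.3  86.6] theta 6.29 a -126.99 toolx [ 0.     0.001 -1.   ]
[0.1, -4.9, -2.1] [3.1, -0.0, 0.0]
[-0.0, -4.4, -2.8] [3.1, 0.0, 0.0]
```

Call:
arm_command:
  motion:
    - [10,0,-4.6,-2.6,3.1,0,0]
    - [10,0,-4.4,-2.8,3.1,0,0]
    - [10,0,-1.4,-0.9,1,0,0]
    - [10,0,0,0,0,0,0]

```text
clock: 23.9
position: [0.416, -0.1419, 0.3018]
ee_rot: [2.305, 0.36, -1.33]
force: [0.5, -7.7, -4.0]
width: 0.171
```

```bash
python3 sw.py -1 241 1
```

```text
t 23.9 j [-0.34  0.21  0.72  2.39 -1.31  0.31 -1.06] F [-1.7 -7.7 -3.6] T [-1.87  1.03  0.01] w 15.7
G [43.9 -1.5 86.7] theta 0.9 a -119.7 toolx [ 0.001 -0.005 -1.   ]
[0.2, -2.4, -0.4] [0.7, 0.1, -0.3]
```

Call:
arm_command:
  motion:
    - [10,0,-1.0,-0.6,0,0,0]
    - [10,0,0,0,0,0,0]

```text
clock: 24.15
position: [0.416, -0.1413, 0.3018]
ee_rot: [2.305, 0.358, -1.33]
force: [0.9, -10.6, -4.2]
width: 0.174
```

```bash
python3 sw.py -1 241 1
```

```text
t 24.15 j [-0.34  0.21  0.72  2.39 -1.31  0.31 -1.06] F [ -1.4 -10.6  -4.1] T [-2.35  1.03 -0.01] w 16.0
G [43.9 -1.1 86.7] theta 0.69 a -119.68 toolx [ 0.001 -0.007 -1.   ]
[0.2, -1.9, -0.1] [0.7, 0.2, -0.4]
```

Call:
arm_command:
  motion:
    - [10,0,0.8,0.5,0,0,0]
    - [50,0,0,0,0,0,0]
    - [50,0,0,0,0,0,0]
    - [50,-20,0,0,0,0,0]
    - [50,-22,0,0,0,0,0]

```text
clock: 24.78
position: [0.3944, -0.1394, 0.338]
ee_rot: [2.308, 0.366, -1.332]
force: [-0.8, 0.8, 0.8]
width: 0.526
```

Call:
arm_command:
  motion:
    - [50,0,0,0,-10,0,0]
    - [50,0,0,0,-10,0,0]
    - [50,0,0,0,-10,0,0]
    - [50,0,0,0,-10,0,0]
    - [50,0,0,0,-10,0,0]

```text
clock: 25.4
position: [0.3947, -0.1391, 0.3379]
ee_rot: [1.561, 0.768, -0.896]
force: [0.2, -1.0, -0.7]
width: 0.548
```

```bash
python3 kn.py 43.9 -1.2 128 60 30
```

```text
t 25.4 j [-0.42  0.06  0.76  2.39 -0.8   0.3  -0.68] F nest [-0.2 -1.  -0.7] T nest [-0.05  0.76  0.02] w 50.4
grasp now [ 43.4   2.6 128.6] a -169.98 tool x in nest [-0.     0.001 -1.   ]
turn [-1.3002e+02 -7.0000e-02 -5.0000e-02] dist 0.0037 n 13
[60.0, 0.0, 0.1, 0.3, -10.0, -0.01, -0.0]
[60.0, 0.0, 0.0, 0.3, -10.0, -0.01, -0.0]
[60.0, 0.0, -0.0, 0.3, -10.0, -0.01, -0.0]
[60.0, 0.0, -0.1, 0.3, -10.0, -0.01, -0.0]
[60.0, 0.0, -0.1, 0.3, -10.0, -0.01, -0.0]
[60.0, 0.0, -0.2, 0.2, -10.0, -0.01, -0.0]
[60.0, 0.0, -0.2, 0.2, -10.0, -0.01, -0.0]
[60.0, 0.0, -0.2, 0.2, -10.0, -0.01, -0.0]
[60.0, 0.0, -0.3, 0.1, -10.0, -0.01, -0.0]
[60.0, 0.0, -0.3, 0.1, -10.0, -0.01, -0.0]
[60.0, 0.0, -0.3, 0.0, -10.0, -0.01, -0.0]
[60.0, 0.0, -0.3, -0.0, -10.0, -0.01, -0.0]
[60.0, 0.0, -0.3, -0.1, -10.0, -0.01, -0.0]
```

Call:
arm_command:
  motion:
    - [50,0,0,0,-10,0,0]
    - [50,0,0,0,-10,0,0]
    - [50,0,0,0,-10,0,0]
    - [50,0,0,0,-10,0,0]
    - [50,0,0,0,-10,0,0]

```text
clock: 26.02
position: [0.3947, -0.1391, 0.3379]
ee_rot: [0.785, 0.982, -0.446]
force: [-0.6, -0.5, 1.1]
width: 0.543
```

Call:
arm_command:
  motion:
    - [50,0,0,0,-10,0,0]
    - [50,0,0,0,-10,0,0]
    - [50,0,0,0,-10,0,0]
    - [50,0,0,0,-10,0,0]
    - [50,0,0,0,-10,0,0]

```text
clock: 26.65
position: [0.3947, -0.1391, 0.3379]
ee_rot: [-0.005, 1.048, 0.011]
force: [-0.6, -0.3, 0.7]
width: 0.542
```

Call:
arm_command:
  motion:
    - [50,0,0,0,-10,0,0]
    - [50,0,0,0,-10,0,0]
    - [50,0,0,0,-10,0,0]
    - [50,0,0,0,0,0,0]

```text
clock: 27.15
position: [0.3946, -0.1393, 0.3378]
ee_rot: [-0.472, 1.021, 0.28]
force: [0.0, -1.7, -0.1]
width: 0.546
```

```bash
python3 kn.py 43.9 -1.2 128 60 30;python3 - <<'E'
from h import *
from cell import arm,get_image
s=arm.observe()
for c in("wrist","scene","top"):
    g=get_image(c);P=wcloud(g,s) if c=="wrist" else cloud(g)
    if c!="top": cv2.imwrite(f"pics/{c}13.png",g["frame"][:,:,::-1])
    F=tool(.65,30)[1];L=(P-np.array([.5009,-.1403,.0671]))@F*1e3
    S=L[box(L,[0,-40,88],[90,40,99])];print(c,len(S),rect(S[:,:2]/1e3) if len(S)>9 else 0)
E
```

```text
t 27.15 j [-0.13  0.07  0.44  2.37 -0.73  0.27  1.5 ] F nest [-0.1 -1.7 -0.1] T nest [-0.07  0.6   0.03] w 50.2
grasp now [ 43.3   2.4 128.6] a 60.48 tool x in nest [-0.     0.001 -1.   ]
turn [-0.48  0.   -0.05] dist 0.0035 n 1
[60.0, 0.6, -3.3, -1.2, -0.48, 0.0, -0.05]
wrist 1927 (array([40.3,  4.7]), array([15.9, 44.7]), 30.0)
scene 95 (array([45.9,  0.2]), array([16.5, 54.1]), 28.0)
top 13 (array([ 59.1, -19.2]), array([14.1,  6.9]), 38.2)
```

Call:
arm_command:
  motion:
    - [50,10,-3,-1,-0.4,0,0]
    - [50,14,0,0,0,0,0]
    - [50,14,0,0,0,0,0]
    - [50,4.5,0,0,0,0,0]
    - [50,0,0,0,0,0,0]

```text
clock: 27.92
position: [0.4164, -0.1422, 0.301]
ee_rot: [-0.476, 1.021, 0.282]
force: [1.1, 0.2, 0.7]
width: 0.544
```

```bash
python3 kn.py 43.9 -1.2 86 60 30 1
```

```text
t 27.925 j [ 0.03  0.18  0.28  2.37 -1.14  0.22  1.9 ] F nest [1.3 0.2 0.1] T nest [-0.07  0.64  0.04] w 50.1
grasp now [43.6 -0.9 85.8] a 60.23 tool x in nest [-0.001  0.    -1.   ]
turn [-0.23 -0.04 -0.04] dist 0.0004 n 1
[60.0, -0.2, -0.3, 0.0, -0.23, -0.04, -0.04]
```

Call:
arm_command:
  motion:
    - [25,0,0,0,0,0,0]
    - [10,0,0,0,0,0,0]
    - [10,0,0,0,0,0,0]
    - [10,0,0,0,0,0,0]
  newtons: 60

```text
clock: 28.42
position: [0.4161, -0.1423, 0.3013]
ee_rot: [-0.478, 1.02, 0.283]
force: [-6.2, -1.7, 1.2]
width: 0.172
```

```bash
python3 kn.py 43.9 -1.2 86 60 30 1
```

```text
t 28.425 j [ 0.03  0.18  0.28  2.37 -1.14  0.22  1.9 ] F nest [-4.8 -1.6  4.1] T nest [-0.53  1.52  0.09] w 15.9
grasp now [43.6 -1.  86.2] a 60.14 tool x in nest [-0. -0. -1.]
turn [-0.14 -0.02 -0.  ] dist 0.0004 n 1
[60.0, 0.2, -0.3, 0.2, -0.14, -0.02, -0.0]
```

Call:
arm_command:
  motion:
    - [10,0,0,0,5,0,0]
    - [10,0,0,0,5,0,0]
    - [10,0,0,0,5,0,0]
    - [10,0,0,0,5,0,0]

```text
clock: 28.92
position: [0.4159, -0.1424, 0.3012]
ee_rot: [-0.159, 1.044, 0.099]
force: [-2.9, -0.9, 2.2]
width: 0.167
```

```bash
python3 kn.py 43.9 -1.2 86 60 30 1
```

```text
t 28.925 j [-0.04  0.18  0.36  2.37 -1.18  0.23  1.59] F nest [-1.4 -0.9  3.3] T nest [-0.26  0.93  0.1 ] w 15.4
grasp now [43.4 -1.2 86.2] a 80.32 tool x in nest [-0. -0. -1.]
turn [-2.032e+01 -3.000e-02  1.000e-02] dist 0.0005 n 1
[60.0, 0.2, -0.1, 0.4, -20.32, -0.03, 0.01]
```

Call:
arm_command:
  motion:
    - [10,0,0,0,4,0,0]
    - [10,0,0,0,4,0,0]

```text
clock: 29.18
position: [0.416, -0.1424, 0.3013]
ee_rot: [-0.033, 1.047, 0.026]
force: [-2.8, -0.9, 2.0]
width: 0.172
```

```bash
python3 kn.py 43.9 -1.2 86 60 30 1|head -2
```

```text
t 29.175 j [-0.07  0.19  0.39  2.37 -1.2   0.24  1.47] F nest [-1.4 -0.9  3.1] T nest [-0.28  0.91  0.05] w 15.8
grasp now [43.5 -1.2 86.3] a 88.29 tool x in nest [-0. -0. -1.]
```

Call:
arm_command:
  motion:
    - [10,0,0,0,4,0,0]
    - [10,0,0,0,4,0,0]

```text
clock: 29.42
position: [0.416, -0.1425, 0.3013]
ee_rot: [0.093, 1.047, -0.048]
force: [-2.9, -0.6, 2.3]
width: 0.17
```

```bash
python3 kn.py 43.9 -1.2 86 60 30 1|head -2
```

```text
t 29.425 j [-0.09  0.19  0.42  2.38 -1.21  0.24  1.34] F nest [-1.3 -0.6  3.4] T nest [-0.35  0.92  0.05] w 15.6
grasp now [43.5 -1.3 86.3] a 96.29 tool x in nest [-0. -0. -1.]
```

Call:
arm_command:
  motion:
    - [10,0,0,0,4,0,0]
    - [10,0,0,0,4,0,0]

```text
clock: 29.68
position: [0.416, -0.1424, 0.3012]
ee_rot: [0.22, 1.043, -0.121]
force: [-2.4, -1.0, 1.2]
width: 0.169
```

```bash
python3 kn.py 43.9 -1.2 86 60 30 1|head -2
```

```text
t 29.675 j [-0.11  0.19  0.44  2.38 -1.22  0.25  1.21] F nest [-1.5 -0.9  2.3] T nest [-0.34  0.92  0.08] w 15.6
grasp now [43.5 -1.2 86.2] a 104.29 tool x in nest [-0. -0. -1.]
```

Call:
arm_command:
  motion:
    - [10,0,0,0,3,0,0]
    - [10,0,0,0,3,0,0]

```text
clock: 29.92
position: [0.416, -0.1425, 0.3013]
ee_rot: [0.314, 1.038, -0.175]
force: [-2.4, -1.1, 1.7]
width: 0.172
```

```bash
python3 kn.py 43.9 -1.2 86 60 30 1|head -2
```

```text
t 29.925 j [-0.13  0.19  0.46  2.38 -1.23  0.25  1.12] F nest [-1.3 -1.   2.7] T nest [-0.34  0.86  0.09] w 15.8
grasp now [43.5 -1.3 86.3] a 110.25 tool x in nest [-0. -0. -1.]
```

Call:
arm_command:
  motion:
    - [10,0,0,0,3,0,0]
    - [10,0,0,0,3,0,0]

```text
clock: 30.18
position: [0.416, -0.1425, 0.3013]
ee_rot: [0.409, 1.03, -0.23]
force: [-3.7, -0.8, 1.4]
width: 0.166
```

```bash
python3 kn.py 43.9 -1.2 86 60 30 1|head -2
```

```text
t 30.175 j [-0.14  0.19  0.48  2.38 -1.23  0.26  1.02] F nest [-2.5 -0.8  3.1] T nest [-0.37  0.97  0.07] w 15.3
grasp now [43.5 -1.3 86.3] a 116.26 tool x in nest [-0. -0. -1.]
```

Call:
arm_command:
  motion:
    - [10,0,0,0,3,0,0]
    - [10,0,0,0,3,0,0]

```text
clock: 30.42
position: [0.416, -0.1425, 0.3013]
ee_rot: [0.504, 1.021, -0.285]
force: [-2.9, -1.2, 1.5]
width: 0.172
```

```bash
python3 kn.py 43.9 -1.2 86 60 30 1|head -2
```

```text
t 30.425 j [-0.16  0.19  0.5   2.38 -1.24  0.26  0.92] F nest [-1.8 -1.1  2.7] T nest [-0.32  0.92  0.09] w 15.8
grasp now [43.5 -1.3 86.3] a 122.26 tool x in nest [-0.    -0.001 -1.   ]
```

Call:
arm_command:
  motion:
    - [10,0,0,0,3,0,0]
    - [10,0,0,0,3,0,0]

```text
clock: 30.68
position: [0.416, -0.1425, 0.3013]
ee_rot: [0.598, 1.01, -0.34]
force: [-1.8, -0.4, 0.7]
width: 0.169
```

```bash
python3 kn.py 43.9 -1.2 86 60 30 1|head -2
```

```text
t 30.675 j [-0.17  0.19  0.51  2.38 -1.25  0.27  0.83] F nest [-1.2 -0.4  1.5] T nest [-0.42  0.98  0.39] w 15.5
grasp now [43.5 -1.3 86.3] a 128.24 tool x in nest [-0.    -0.001 -1.   ]
```

Call:
arm_command:
  motion:
    - [10,0,0,0,6,0,0]
    - [10,0,0,0,6,0,0]
    - [10,0,0,0,6,0,0]
    - [10,0,0,0,6,0,0]
    - [10,0,0,0,6,0,0]

```text
clock: 31.3
position: [0.416, -0.1426, 0.3013]
ee_rot: [1.07, 0.921, -0.613]
force: [-2.6, -1.3, 1.0]
width: 0.172
```

```bash
python3 kn.py 43.5 -1.2 86.2 220 30 1|head -4
```

```text
t 31.3 j [-0.23  0.2   0.59  2.38 -1.27  0.28  0.33] F nest [-1.8 -1.3  2.1] T nest [-0.58  1.13  0.45] w 15.8
grasp now [43.5 -1.4 86.3] a 158.32 tool x in nest [-0.    -0.001 -1.   ]
turn [6.168e+01 5.000e-02 1.000e-02] dist 0.0001 n 1
[60.0, 0.1, -0.0, -0.1, 61.68, 0.05, 0.01]
```

Call:
arm_command:
  motion:
    - [10,0,0,0,6,0,0]
    - [10,0,0,0,6,0,0]
    - [10,0,0,0,6,0,0]
    - [10,0,0,0,6,0,0]
    - [10,0,0,0,6,0,0]

```text
clock: 31.92
position: [0.4159, -0.1426, 0.3012]
ee_rot: [1.534, 0.776, -0.882]
force: [-2.7, -1.6, 1.6]
width: 0.172
```

```bash
python3 kn.py 43.5 -1.2 86.2 220 30 1|head -4
```

```text
t 31.925 j [-0.27  0.2   0.64  2.39 -1.29  0.3  -0.18] F nest [-1.5 -1.5  2.7] T nest [-0.58  1.21  0.43] w 15.8
grasp now [43.4 -1.5 86.3] a -171.68 tool x in nest [-0.001 -0.001 -1.   ]
turn [3.168e+01 6.000e-02 1.000e-02] dist 0.0002 n 1
[60.0, 0.1, 0.0, -0.1, 31.68, 0.06, 0.01]
```

Call:
arm_command:
  motion:
    - [10,0,0,0,6.5,0,0]
    - [10,0,0,0,6.5,0,0]
    - [10,0,0,0,6.5,0,0]
    - [10,0,0,0,6.5,0,0]
    - [10,0,0,0,6.5,0,0]

```text
clock: 32.55
position: [0.4159, -0.1426, 0.3012]
ee_rot: [2.024, 0.546, -1.166]
force: [-3.7, -1.8, 1.2]
width: 0.171
```

Call:
arm_command:
  motion:
    - [10,0,0,0,0,0,0]
    - [10,0,0,0,0,0,0]
    - [10,0,0,0,0,0,0]

```text
clock: 32.92
position: [0.4159, -0.1426, 0.3012]
ee_rot: [2.019, 0.549, -1.163]
force: [-5.0, -3.0, 3.2]
width: 0.163
```

```bash
python3 kn.py 43.5 -1.2 86.2 220 30 1|head -4
```

```text
t 32.925 j [-0.3   0.2   0.67  2.39 -1.3   0.3  -0.73] F nest [-2.8 -2.9  5.3] T nest [-0.72  1.55  0.38] w 15.0
grasp now [43.4 -1.4 86.2] a -139.51 tool x in nest [-0.001 -0.001 -1.   ]
turn [-0.49  0.06 -0.  ] dist 0.0001 n 1
[60.0, 0.0, -0.0, -0.1, -0.49, 0.06, -0.0]
```

Call:
arm_command:
  motion:
    - [45,0,0,0,0,0,0]
    - [50,0,0,0,0,0,0]
    - [50,-20,0,0,0,0,0]
    - [50,-30,0,0,0,0,0]
    - [50,-30,0,0,0,0,0]

```text
clock: 33.55
position: [0.3859, -0.1395, 0.3547]
ee_rot: [2.02, 0.56, -1.163]
force: [-0.4, 0.4, -0.5]
width: 0.543
```

```bash
python3 - <<'E'
from h import *
from cell import arm
s=arm.observe();print(s["position"],s["joints"].round(2) if hasattr(s["joints"],"round") else s["joints"])
A=R.from_rotvec(s["ee_rot"]);print((A.inv().apply([-.02,-.05,.06])*1e3).round(0), A.inv().apply([0,.3,.02]).round(3))
E
```

```text
[ 0.38588771 -0.139548    0.35473745] [-0.55 -0.01  0.88  2.38 -0.54  0.32 -1.46]
[-63.  41.  30.] [-0.013 -0.185 -0.237]
```

Call:
arm_command:
  motion:
    - [50,-25,0,0,0,0,0]
    - [50,-5,-31,-40,0,0,0]
    - [50,-5,-31,-40,0,0,0]
    - [50,-5,-31,-40,0,0,0]
    - [50,0,0,0,0,0,0]

```text
clock: 34.17
position: [0.3743, -0.016, 0.3861]
ee_rot: [2.017, 0.576, -1.164]
force: [-0.2, -0.4, 0.0]
width: 0.545
```

```bash
python3 - <<'E'
from h import *
from cell import arm,get_image
print(arm.observe()["position"],arm.observe()["clock"])
F=tool(.65,30)[1]
for c in("scene","top"):
    g=get_image(c);P=cloud(g);cv2.imwrite(f"pics/{c}20.png",g["frame"][:,:,::-1])
    L=(P-np.array([.5009,-.1403,.0671]))@F*1e3
    S=L[box(L,[0,-40,88],[90,40,99])];print(c,"knob",len(S),rect(S[:,:2]/1e3) if len(S)>9 else 0)
    S=L[box(L,[60,-40,36],[180,40,48])];print("arm",len(S),rect(S[:,:2]/1e3) if len(S)>9 else 0)
    S=L[box(L,[-54,-45,4],[-12,45,13])];S=S[abs(S[:,2]-np.median(S[:,2]))<3];print("base",len(S),np.percentile(S,[2,50,98],axis=0).round(1).tolist())
a=cv2.imread("pics/scene20.png")[150:300,150:350];cv2.imwrite("pics/scene20c.png",cv2.resize(a,None,fx=4,fy=4,interpolation=cv2.INTER_CUBIC))
E
```

```text
[ 0.37427637 -0.01599844  0.38611063] 34.175
scene knob 82 (array([45.7,  0.3]), array([17.7, 59. ]), 57.7)
arm 215 (array([109.9,   5. ]), array([38.7, 96.2]), 87.3)
base 54 [[-53.6, -41.2, 5.9], [-28.1, -23.0, 8.3], [-12.7, 43.2, 10.8]]
top knob 84 (array([45. ,  0.5]), array([17.5, 53.6]), 57.9)
arm 227 (array([108.9,   5.4]), array([39.2, 95.3]), 88.1)
base 99 [[-53.2, -38.1, 5.8], [-40.7, 5.7, 8.5], [-15.2, 36.3, 11.1]]
```

View pics/scene20c.png

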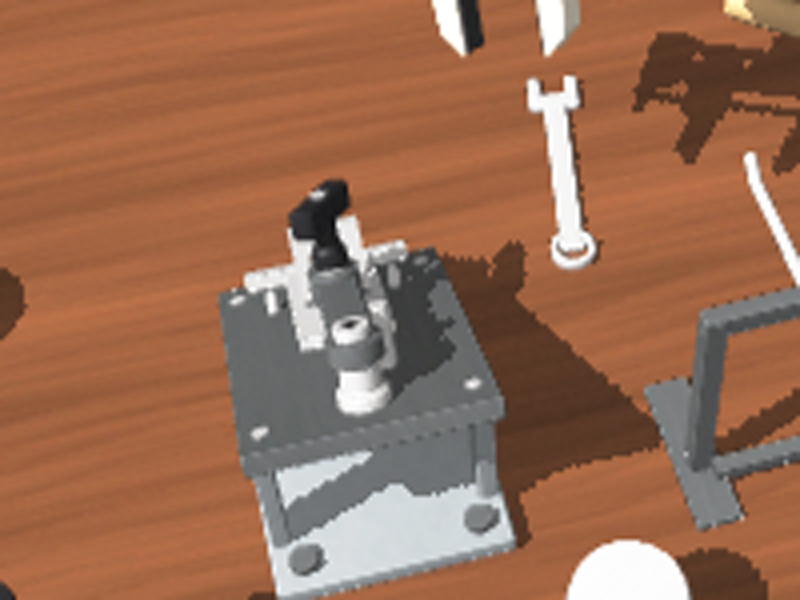

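View pics/top20.png

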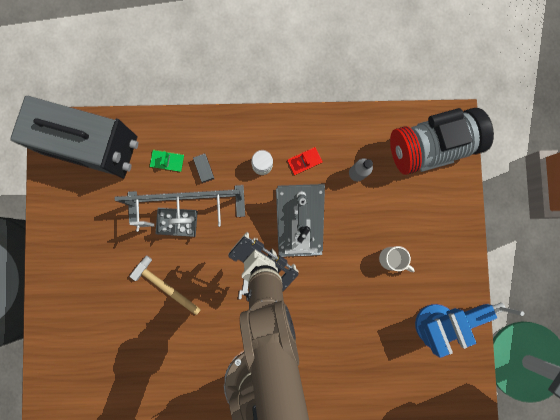

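The scene crop shows the clamp arm straight down the slope over the base plate, between the pins, with the knob at (320,205). The top view shows an empty right-hand hook and everything else in place. The knob rests at about 212°, roughly 91° past the bite point, after springing back.

```bash
python3 -c "
from cell import arm
print(arm.sign_off(), arm.observe()['clock'])"
```

```text
the job is handed in; nothing more can be done
the job is handed in; nothing more can be done
```

The job is done and handed in at about 34 s: the bracket is in the drill jig, clamped, with the knob turned about a quarter turn past the bite.

- **Bracket:** I lifted it 12 mm off its hook and drew it clear. The wrist could not reach the full 30° tilt, so I lowered it at 23° and let the base turn flat in a light grip as it met the plate. I then slid it down until the ledge pushed back and let go. After release it lay flat (pitch about 0°, top face 8.0 mm out) between the pins. Its upper edge measured +54.3 mm where 55 was expected, which is within camera error.
- **Clamp arm:** I swung it by the knob until the force rose at the stop (about 10 N). My frame read 0.7° there, also within camera error.
- **Knob:** The bite came at about 121° of tool turn, with torque rising from about 0.08 to 0.4 N m. I turned on to 220.5° and let go. The knob sprang back to about 212°, so it stands about 91° past the bite. That figure is good to about 1–2°, since I located the bite between 6° steps.

**Final check:** The last views show the clamp over the bracket, the gripper clear of everything and the other items where they started. The one disagreement was a reading of +50.8 mm for the bracket's upper edge while the open gripper blocked part of the view. The clear view afterwards gave 54.3 mm. I did not re-measure the bracket's position after clamping, because the arm and knob hide much of it.

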